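# Stack three copper rings and hold the electrode in the weld bore

### The job

Set up the micro-welding block: one copper ring already lies round the bore of the grey block; stack copper rings (not the steel one) flat on it, neatly centred round the bore, until exactly three are there, and leave the last one where it lies on the bench. Then take the electrode out of its stand by the orange grip and lower it, upright, through the middle of the rings into the bore without touching the rings or the block, until its tip is about half-way down the bore, and finish while holding it there, still and centred. Leave everything else where it is.

Things in the scene. Friction and masses are not known exactly. Their poses are not given: they have to be found in the camera images.
- bore_mouth (a point): centre of the mouth of the bore in the grey welding block, on the block's flat top face, 40 mm above the bench; z up. The bore is 22 mm in diameter, vertical and goes right through the 40 mm thick block to the bench; a dashed yellow circle, 48 mm in diameter, is painted round it
- block: grey block 90 x 90 mm, 40 mm high, fixed to the bench; origin at the centre of its underside, on the bore's axis
- stand: dark wooden electrode stand, 50 x 50 mm, 70 mm high, fixed to the bench, with a vertical 12 mm hole in the middle in which the electrode hangs; origin at the centre of its underside
- electrode_grip (a point): centre of the orange grip of the electrode (half-way up the grip). The electrode is a steel rod 8 mm in diameter and 66 mm long below a round grip 20 mm in diameter and 50 mm high, about 90 g. It stands upright in the stand, the grip's lower end resting on the stand's top and the grip wholly free above it. z runs along the rod, up
- electrode_tip (a point): lower end of the electrode's steel rod, on its axis, 91 mm below the centre of the grip (at the start hidden in the stand, 4 mm above the bench)
- electrode: the electrode as a solid; origin at its tip, z along the rod, up
- ring1_mid (a point): copper-coloured ring lying flat on the bench, outer diameter 42 mm, hole 28 mm, 10 mm thick, about 70 g, one of three alike on the bench (a fourth is already on the block). The point is the ring's centre, half-way up (5 mm above its underside); z is the ring's axis
- ring1: the same copper ring, named as a solid; origin at the centre of its underside
- ring2_mid (a point): copper-coloured ring lying flat on the bench, outer diameter 42 mm, hole 28 mm, 10 mm thick, about 70 g, one of three alike on the bench (a fourth is already on the block). The point is the ring's centre, half-way up (5 mm above its underside); z is the ring's axis
- ring2: the same copper ring, named as a solid; origin at the centre of its underside
- ring3_mid (a point): copper-coloured ring lying flat on the bench, outer diameter 42 mm, hole 28 mm, 10 mm thick, about 70 g, one of three alike on the bench (a fourth is already on the block). The point is the ring's centre, half-way up (5 mm above its underside); z is the ring's axis
- ring3: the same copper ring, named as a solid; origin at the centre of its underside
- base_ring_mid (a point): centre (half-way up, 5 mm above the block's top) of a copper ring, the same as the others, that already lies flat on the block round the bore, within 2 mm of centred; it stays there
- base_ring: the same copper ring on the block, named as a solid; origin at the centre of its underside
- steel_ring_mid (a point): centre of the one grey steel ring, the same size as the copper ones; it is not wanted
- steel_ring: the same steel ring, named as a solid; origin at the centre of its underside
- notebook: brown notebook, 150 x 210 x 18 mm, lying flat; origin at the centre of its underside; leave alone
- pen: pen 135 mm long, 10 mm thick, lying flat; origin under its middle; leave alone
- jar: small amber jar with a white lid and label, 44 mm in diameter, 50 mm high; origin at the centre of its underside; leave alone
- screwdriver: screwdriver lying flat; leave alone
- spool: brass wire spool lying flat, 60 mm in diameter, 32 mm high; origin at the centre of its underside; leave alone

How it is judged:
By the outcome, as a careful person would: the job done as asked, in the order asked, and still so for the second after the job is handed in, while the arm keeps its last pose, push and grip.
It also fails if it takes over 69 s, if anything falls off the work surface, if the arm or the gripper's body presses on something with over 40 N, if the wrist force passes 120 N, or if a joint passes its speed limit or range.

### The arm

A 6-joint arm with a two-finger parallel gripper is mounted at the origin on the work surface. World frame = base frame: x ahead of the robot, y to its left, z up, the work surface at z = 0. Lengths are in m, angles in degrees, forces in N, time in s.
With the tool pointing down it reaches from about 0.25 to 0.725 m from the base axis. Payload 9.7 kg.
Tool frame: the origin (TCP) lies midway between the tips of the shut fingers; the grasp point (between the pads) lies 19 mm behind it (bot.pinch_z is the distance from the TCP to the grasp point, in m); z points along the fingers, x is the direction in which the jaws open and shut, and the axes are right-handed (so a half turn about z gives the same grasp; the last joint's range is limited). The gripper opens to 85 mm and grips with 20 to 120 N. Pads are 22 mm wide; open, the fingers measure 114 mm over their backs; the gripper's body (76 mm by 85 mm) begins 54 mm behind the grasp point. The pads swing forward as they close: fully open they stand 13 mm farther back than shut.
Start: joints at [-72.823, 4.979, 10.078, 95.1, 0, 90], TCP at [0.162, -0.525, 0.231] pointing down, gripper open.
Joint ranges: [-179.16, 179.16], [-48.56, 103.87], [-65.8, 70.77], [-126.05, 130.52], [-82.76, 87.17], [-180, 180]. Speed limits (degrees/s): [127.2, 127.2, 147.25, 180, 180, 180].

### API

Orientations are given as [roll, pitch, yaw] about the fixed x, y, z axes, in that order (R = Rz(yaw) Ry(pitch) Rx(roll)).
In Python, from workcell import bot gives the robot as it stands. The module is installed in compiled form; this text tells all that it offers.
- The arm moves only by the shell command python3 -m pendant 'ROWS' [FORCE]. ROWS is JSON, a list of rows, each a list of 7 numbers: the shift along the tool's x, y, z scaled (see below), then the turn, a rotation vector about the tool's x, y, z scaled (see below), then the closure, from 0 (fully open) to 1 (shut). In form: [[tx, ty, tz, wx, wy, wz, jaw], ...]. A call has 1 to 12 rows; each row shifts and turns the pose as measured when the row begins, along the tool's axes as they then stand; what a row does not reach is not made up. The controller multiplies each number of a shift by 0.25 m and each number of a turn by pi rad. A row lasts 1/10 s, in which the tool goes at most 50 mm and 8.59 degrees, less where a joint would pass 70% of its speed; a pose out of reach is approached as far as the arm can. A call with a number of a shift or a turn outside -1 to 1 is refused whole. A call with a gripper value outside its range is refused whole. The fingers move at their own pace and stop on an object; FORCE is the grip in N (left out, the last holds). Time passes only in rows, so rows that do not move let the fingers close. It gives the time, the measured TCP pose, the force and the opening at its end, in the units of the state.
- bot.get_obs(): the state, without advancing time (a new reading comes with each control period).
- bot.camera(name): name is "side" or "top" or "wrist"; returns the picture (480x640x3 uint8, red, green, blue); there is no depth.
- bot.calibration(name): a dict with "intrinsics" (3x3 intrinsics, pixels), "xyz" and "attitude" of the camera in the world. Camera axes: x right, y up, looking along -z (the intrinsics and any distortion apply to the point x, -y, -z); pixel columns grow to the right and rows downward; lengths in m; the calibration is good to about 2 mm. A picture is of the moment at which its call begins: read the wrist's pose just before it. calibration takes no time and is no camera call; for the wrist camera it gives the pose at the moment of the call.
- bot.job_done(): hands the job in, once; it reports no verdict.
The state is a dict: "time": time; "q": joint angles; "qd": joint speeds; "joint_efforts": joint torques, N m; "ee_pos": TCP position; "tcp_rot": TCP orientation; "wrist_force": force on the tool from outside, world axes, zero at the start; "torque": the same for the moment, N m; "opening": finger opening in m.
Only numpy, scipy, OpenCV 4.12 (cv2) and the standard library are available. Lean on these libraries where they do the work, as an engineer would, in place of code of your own. Each camera call takes 0.05 s, during which the arm holds its last target.

## Working session

There is one attempt and no reset: what is moved stays moved. The work goes in short steps, Python scripts to look and compute and a shell command to move; the robot and the scene stay as the last step left them, time stands still between calls to the robot, and variables do not carry over. Pictures are saved under pics/ and viewed, and the job is handed in when it is done.

```bash
mkdir -p pics; ls; python3 - <<'E'
from workcell import bot
import cv2
print(bot.get_obs(), bot.pinch_z)
for n in ["side","top","wrist"]:
    c=bot.calibration(n); print(n,c)
    cv2.imwrite(f"pics/{n}0.png",cv2.cvtColor(bot.camera(n),cv2.COLOR_RGB2BGR))
E
```

```text
pics
{'time': 0.0, 'q': array([-7.28226825e+01,  5.00982202e+00,  1.00361299e+01,  9.50994629e+01,
       -5.32839333e-04,  8.99991060e+01]), 'qd': array([-0.10652817, -0.0724055 , -0.10371927,  0.00746002,  0.0937167 ,
        0.013971  ]), 'joint_efforts': array([-2.34811268e-03, -5.20386815e+01,  4.64806116e+01,  1.59524189e-02,
       -2.63065874e-05, -1.10113252e-06]), 'ee_pos': array([ 0.16236388, -0.52525794,  0.23061034]), 'tcp_rot': array([ 1.79999468e+02,  7.31550021e-02, -7.28217885e+01]), 'wrist_force': array([-0.22613324, -0.19785836, -0.76075306]), 'torque': array([-0.05243601, -0.03292558, -0.06720433]), 'opening': 0.08519678785027902} 0.0187
side {'intrinsics': array([[453.58396465,   0.        , 311.27605514],
       [  0.        , 453.58396465, 245.22349063],
       [  0.        ,   0.        ,   1.        ]]), 'xyz': array([0.2508096 , 0.78228826, 0.60471979]), 'attitude': array([  59.42320333,    1.08191459, -161.59202368])}
top {'intrinsics': array([[433.97170669,   0.        , 317.20517859],
       [  0.        , 433.97170669, 244.0145327 ],
       [  0.        ,   0.        ,   1.        ]]), 'xyz': array([ 0.45166344, -0.05174288,  1.05608028]), 'attitude': array([  5.98565639,  -0.33009079, -90.30034061])}
wrist {'intrinsics': array([[337.47584607,   0.        , 316.79208537],
       [  0.        , 337.47584607, 235.63325919],
       [  0.        ,   0.        ,   1.        ]]), 'xyz': array([ 0.23852436, -0.50205013,  0.37235422]), 'attitude': array([-1.81918915e+01,  5.40757587e-02, -7.27514954e+01])}
```

View pics/top0.png

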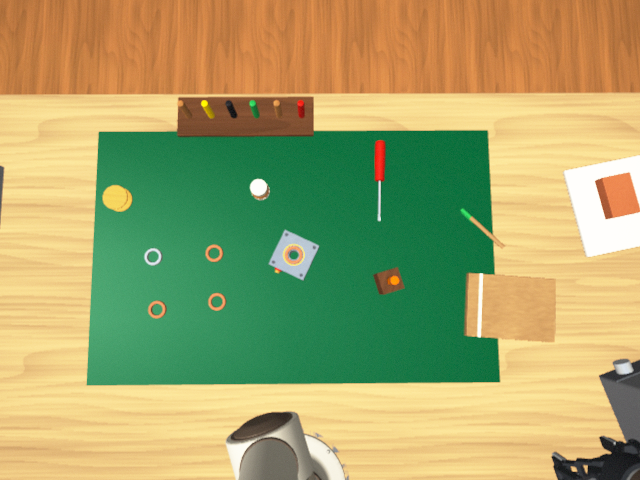

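View pics/side0.png

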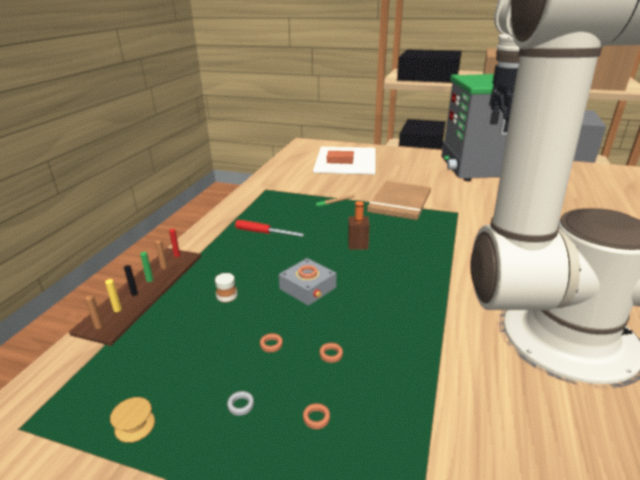

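View pics/wrist0.png

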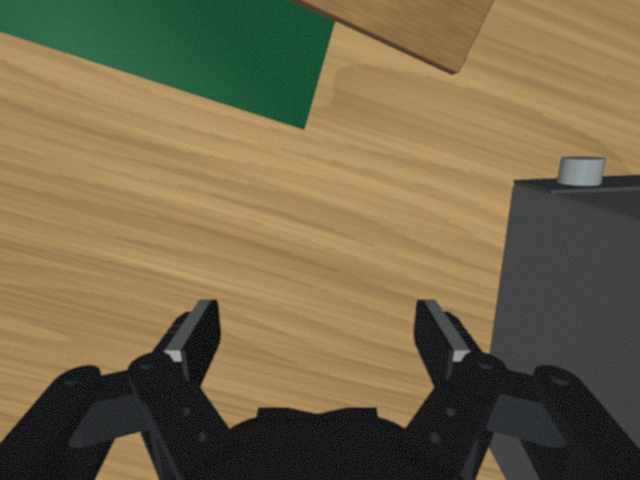

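Top view: grey block at about (294,255), copper rings at (213,253), (217,301) and (157,309), the steel ring at (152,257), and the stand with the orange grip at (394,280). Next I'll localise these by colour.

```bash
cat > h.py <<'E'
import numpy as np, cv2
from scipy.spatial.transform import Rotation as R
from workcell import bot
def cam(n):
    c=bot.calibration(n); im=bot.camera(n); return im,c
def ray(c,u,v):
    K=c['intrinsics']; d=np.array([(u-K[0,2])/K[0,0],-(v-K[1,2])/K[1,1],-1.])
    return np.array(c['xyz']),R.from_euler('xyz',c['attitude'],degrees=True).as_matrix()@d
def onz(c,u,v,z):
    o,d=ray(c,u,v); return o+d*(z-o[2])/d[2]
def proj(c,p):
    K=c['intrinsics']; q=R.from_euler('xyz',c['attitude'],degrees=True).as_matrix().T@(np.array(p)-c['xyz'])
    return np.array([K[0,2]+K[0,0]*q[0]/-q[2],K[1,2]-K[1,1]*q[1]/-q[2]])
def save(im,n): cv2.imwrite(f'pics/{n}.png',cv2.cvtColor(im,cv2.COLOR_RGB2BGR))
def orange(im,smin=90,vmin=60):
    h=cv2.cvtColor(im,cv2.COLOR_RGB2HSV)
    return ((h[...,0]<=18)&(h[...,1]>smin)&(h[...,2]>vmin)).astype(np.uint8)
def blobs(m,amin=20):
    n,l,s,c=cv2.connectedComponentsWithStats(m)
    return [(s[i],c[i],l==i) for i in range(1,n) if s[i][4]>=amin]
def tri(c1,p1,c2,p2):
    o1,d1=ray(c1,*p1);o2,d2=ray(c2,*p2)
    A=np.stack([d1,-d2],1); t=np.linalg.lstsq(A,o2-o1,rcond=None)[0]
    a=o1+d1*t[0];b=o2+d2*t[1]; return (a+b)/2,np.linalg.norm(a-b)
E
python3 - <<'E'
from h import *
for n in ['top','side']:
    im=cv2.cvtColor(cv2.imread(f'pics/{n}0.png'),cv2.COLOR_BGR2RGB); c=bot.calibration(n)
    print(n)
    for s,ce,l in blobs(orange(im)):
        if s[4]<2000:
            (x,y),r=cv2.minEnclosingCircle(np.argwhere(l)[:,::-1].astype(np.float32))
            print(s[:5],ce.round(1),(round(x,1),round(y,1),round(r,1)),*[onz(c,*ce,z)[:2].round(4) for z in (0.006,0.045)])
E
```

```text
top
[592 115  48  18 220] [618.8 124.6] (615.5, 124.0, 24.8) [ 0.8602 -0.8186] [ 0.8451 -0.7902]
[374 140  12  42 418] [379.5 160.2] (379.5, 160.5, 20.7) [ 0.7704 -0.2142] [ 0.7586 -0.2081]
[ 595  173   45   46 1464] [617.3 195.4] (617.0, 196.0, 26.6) [ 0.6791 -0.8008] [ 0.6707 -0.7729]
[253 189  16  10  41] [261.5 195.2] (260.5, 192.0, 8.1) [0.683  0.0781] [0.6744 0.0733]
[  1 202  16  11  38] [  6.7 205.3] (8.0, 207.0, 8.6) [0.6604 0.7005] [0.6526 0.6725]
[492 202  12   3  20] [496.8 202.6] (497.5, 202.5, 5.5) [ 0.6621 -0.5015] [ 0.6543 -0.4848]
[ 18 204  33   3  69] [ 33.4 205. ] (34.0, 204.5, 16.0) [0.6608 0.6355] [0.6531 0.61  ]
[471 217  34  32 167] [488.5 233.8] (487.5, 232.0, 21.6) [ 0.5848 -0.4773] [ 0.5799 -0.4615]
[566 237  14   3  20] [572.1 237.6] (572.5, 237.0, 6.5) [ 0.5746 -0.6817] [ 0.57   -0.6583]
[206 245  17  17 137] [213.9 252.8] (214.0, 252.9, 8.6) [0.5415 0.1921] [0.5381 0.1831]
[285 246  18  18 131] [293.1 254.8] (293.3, 254.6, 9.0) [5.356e-01 2.000e-04] [ 0.5325 -0.0018]
[616 257  24   4  49] [627.8 258.6] (627.5, 259.0, 11.5) [ 0.5226 -0.8144] [ 0.52   -0.78
[... 3213 characters left out ...]
 175] [307.8 272.1] (307.5, 272.0, 9.7) [ 0.5501 -0.0553] [ 0.5306 -0.0008]
[217 287  19  10 121] [225.9 291.9] (226.0, 291.0, 9.2) [0.6993 0.072 ] [0.6701 0.1183]
[313 289   8   8  48] [316.6 292.9] (316.6, 293.0, 4.0) [0.5051 0.0167] [0.4885 0.0666]
[627 306  13  32 270] [634.6 320.1] (637.0, 321.5, 15.6) [-0.1271 -0.0816] [-0.1024 -0.0253]
[260 334  23  18 274] [270.7 342.3] (271.0, 342.5, 11.3) [0.5407 0.1922] [0.5218 0.2306]
[320 343  23  19 293] [330.8 352.1] (330.9, 351.5, 11.4) [0.4239 0.1834] [0.4126 0.2224]
[303 403  27  26 418] [316.1 415.8] (316.0, 415.3, 13.4) [0.4063 0.3264] [0.3962 0.3561]
[123 410  30  23 153] [140.3 423.8] (136.0, 420.0, 16.4) [0.6649 0.4241] [0.638  0.4474]
```

```bash
python3 -m pendant '[[0,0,0,0,0,-0.047,0],[0,0,0,0,0,-0.047,0],[0,0,0,0,0,-0.047,0],[0,0,0,0,0,-0.047,0],[0,0,0,0,0,-0.047,0],[0,0,0,0,0,-0.047,0],[0,0,0,0,0,-0.047,0],[0,0,0,0,0,-0.047,0],[0,0,0,0,0,-0.028,0],[0,0,0,0,0,0,0]]'
```

```text
time: 1.15
ee_pos: [0.1621, -0.5243, 0.2275]
tcp_rot: [-179.6, 0.1, 1.5]
wrist_force: [-0.0, -0.1, -0.9]
opening: 0.0855
```

```bash
python3 -m pendant '[[0.09,-0.17,0,0,0,-0.002,0],[0.09,-0.17,0,0,0,-0.002,0],[0.09,-0.17,0,0,0,-0.002,0],[0.09,-0.17,0,0,0,-0.002,0],[0.09,-0.17,0,0,0,0,0],[0.09,-0.17,0,0,0,0,0],[0.09,-0.17,0,0,0,0,0],[0.09,-0.17,0,0,0,0,0],[0.09,-0.17,0,0,0,0,0],[0.09,-0.17,0,0,0,0,0],[0.09,-0.17,0,0,0,0,0],[0,0,0,0,0,0,0]]'
```

```text
time: 2.35
ee_pos: [0.4013, -0.0317, 0.2276]
tcp_rot: [-179.4, -0.0, 0.6]
wrist_force: [-0.3, -0.6, -0.3]
opening: 0.0854
```

```bash
python3 -m pendant '[[0.175,-0.04,0.03,0.001,0,-0.001,0],[0.175,-0.04,0.03,0.001,0,-0.001,0],[0.175,-0.04,0.03,0.001,0,-0.001,0],[0,0,0,0,0,0,0],[0,0,0,0,0,0,0]]'; python3 - <<'E'
from h import *
im,c=cam('wrist'); save(im,'w1'); print(c['xyz'],c['attitude'],bot.get_obs()['ee_pos'],bot.get_obs()['tcp_rot'])
E
```

```text
time: 2.85
ee_pos: [0.5363, 0.0023, 0.204]
tcp_rot: [-178.9, 0.1, 0.6]
wrist_force: [-1.0, -0.8, 0.7]
opening: 0.0854
[0.53511169 0.07938901 0.34719027] [-17.1053384    0.05173641   0.70756887] [0.53603958 0.00216822 0.2036753 ] [-1.78901227e+02  5.33094214e-02  6.32513137e-01]
```

View pics/w1.png

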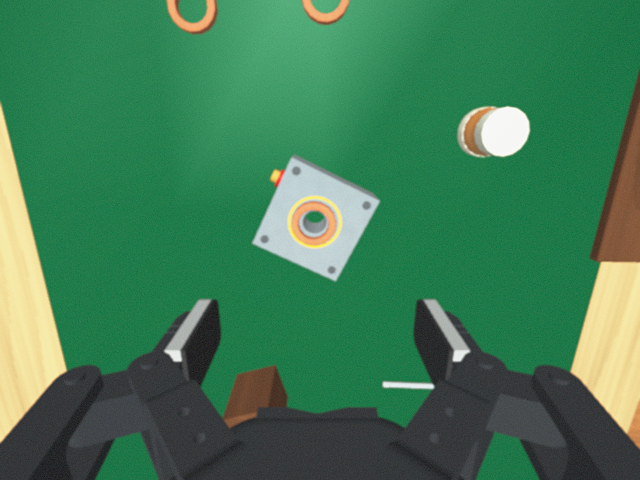

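Wrist view: block with its yellow circle and copper ring around (315,222), two rings at the top edge, and the jar at (490,130). Next I'll measure the circle, ring and block in this view.

```bash
cat >> h.py <<'E'
def topring(im,c,guess,z,pad=40):
    """copper ring outer contour: ellipse fit -> point on top-face plane z"""
    m=orange(im,110,80); best=None
    for s,ce,l in blobs(m,60):
        cs,_=cv2.findContours(l.astype(np.uint8),cv2.RETR_EXTERNAL,cv2.CHAIN_APPROX_NONE)
        h=cs[0].reshape(-1,2).astype(float)
        P=np.array([onz(c,u,v,z)[:2] for u,v in h])
        (x,y),r=cv2.minEnclosingCircle((P*1000).astype(np.float32))
        A=np.c_[2*P,np.ones(len(P))]; s_=np.linalg.lstsq(A,(P**2).sum(1),rcond=None)[0]
        rr=np.sqrt(s_[2]+s_[0]**2+s_[1]**2)
        d=np.hypot(*(s_[:2]-guess))
        if best is None or d<best[0]: best=(d,s_[:2],rr,ce,s[4])
    return best
def yellow(im,c,z=0.04):
    h=cv2.cvtColor(im,cv2.COLOR_RGB2HSV)
    m=((h[...,0]>=20)&(h[...,0]<=34)&(h[...,1]>110)&(h[...,2]>120)).astype(np.uint8)
    return m
def fitc(P):
    A=np.c_[2*P,np.ones(len(P))]; s=np.linalg.lstsq(A,(P**2).sum(1),rcond=None)[0]
    return s[:2],np.sqrt(s[2]+s[0]**2+s[1]**2)
def yc(im,c,px,R=70,ror=(0.019,0.028)):
    m=yellow(im,c); yx=np.argwhere(m); yx=yx[np.hypot(yx[:,1]-px[0],yx[:,0]-px[1])<R]
    P=np.array([onz(c,u,v,0.04)[:2] for v,u in yx]); 
    ce=np.median(P,0)
    for _ in range(5):
        r=np.hypot(*(P-ce).T); k=(r>ror[0])&(r<ror[1]); ce,rad=fitc(P[k])
    return ce,rad,k.sum()
E
python3 - <<'E'
from h import *
im=cv2.cvtColor(cv2.imread('pics/w1.png'),cv2.COLOR_BGR2RGB); c=bot.calibration('wrist')
g=np.array([.5325,-.0015])
for z in(.05,.045): print(topring(im,c,g,z))
print(yc(im,c,(315,222)))
h=cv2.cvtColor(im,cv2.COLOR_RGB2HSV)
# bore: dark pixels? sample rows
print(h[222,285:345].tolist())
E
```

```text
(np.float64(0.0008946457394755454), array([ 0.53238225, -0.00061314]), np.float64(0.019643281189770607), array([313.43362832, 223.03539823]), np.int32(791))
(np.float64(0.00048551475068681765), array([ 0.53234036, -0.00195852]), np.float64(0.01997409621686712), array([313.43362832, 223.03539823]), np.int32(791))
(array([ 0.53338086, -0.0018164 ]), np.float64(0.02380727306645502), np.int64(312))
[[97, 26, 215], [92, 21, 210], [23, 40, 231], [27, 111, 249], [29, 140, 248], [27, 94, 242], [16, 83, 231], [13, 113, 240], [14, 131, 244], [15, 134, 244], [15, 139, 243], [13, 139, 243], [12, 140, 239], [8, 96, 215], [30, 4, 185], [93, 22, 211], [95, 24, 210], [98, 21, 181], [98, 15, 138], [100, 20, 113], [86, 18, 115], [90, 11, 119], [90, 14, 127], [87, 22, 126], [79, 28, 127], [76, 42, 128], [77, 65, 130], [74, 82, 131], [72, 93, 134], [71, 100, 128], [72, 99, 134], [71, 98, 130], [72, 86, 136], [74, 61, 137], [77, 45, 143], [74, 27, 140], [85, 20, 153], [86, 12, 149], [100, 16, 146], [95, 11, 135], [98, 19, 150], [99, 19, 175], [75, 3, 186], [8, 69, 215], [12, 127, 237], [14, 135, 244], [15, 133, 245], [14, 134, 245], [15, 135, 245], [14, 141, 244], [10, 112, 234], [5, 41, 207], [101, 14, 206], [24, 30, 227], [27, 108, 248], [29, 138, 249], [26, 89, 246], [26, 27, 219], [90, 23, 209], [95, 24, 213]]
```

```bash
python3 -m pendant '[[0.008,-0.16,0.04,-0.002,0,0.001,0.3],[0.008,-0.16,0.04,-0.002,0,0.001,0.3],[0.008,-0.16,0.04,-0.002,0,0.001,0.3],[0,-0.16,0.04,0,0,0,0.3],[0,-0.14,0.02,0,0,0,0.3],[0,0,0,0,0,0,0.3],[0,0,0,0,0,0,0.3]]'; python3 - <<'E'
from h import *
im,c=cam('wrist'); save(im,'w2'); print(bot.get_obs()['ee_pos'],bot.get_obs()['tcp_rot'])
def ring(im,c,g,z,t=60):
    m=orange(im,t,80);best=None
    for s,ce,l in blobs(m,60):
        cs,_=cv2.findContours(l.astype(np.uint8),cv2.RETR_EXTERNAL,cv2.CHAIN_APPROX_NONE)
        P=np.array([onz(c,u,v,z)[:2] for u,v in cs[0].reshape(-1,2)]); ce2,r=fitc(P)
        print(ce2.round(4),r.round(4),ce.round(1),s[4]) 
for t in(60,110): ring(im,c,0,0.01,t)
E
```

```text
time: 3.6
ee_pos: [0.5381, 0.1969, 0.1661]
tcp_rot: [-180.0, -0.5, -0.9]
wrist_force: [-0.8, -0.0, 0.7]
opening: 0.06
[0.53825294 0.19668473 0.16620588] [-179.9494531    -0.51823544   -0.93929215]
[0.4084 0.3259] 0.0208 [148.3  60.8] 1588
[0.9214 0.0625] 0.1272 [617.2 341.5] 8161
[0.541  0.1937] 0.0206 [319.1 219.6] 909
[0.4259 0.185 ] 0.021 [193.8 230.9] 1002
[0.6951 0.0802] 0.0178 [468.4 320.9] 636
[0.4969 0.0282] 0.0085 [281.9 370.9] 108
[ 0.5329 -0.0225] 0.0141 [314.2 406.3] 377
[ 0.2105 -0.08  ] 0.036 [ 25.8 443.9] 103
[0.4084 0.3259] 0.0208 [148.2  60.8] 1542
[0.8663 0.0806] 0.0923 [617.5 340.1] 7973
[0.541  0.1937] 0.0206 [319.2 219.7] 896
[0.4262 0.185 ] 0.0208 [193.8 230.9] 1000
[0.6957 0.0797] 0.0174 [468.4 320.6] 558
[0.4969 0.0282] 0.0081 [281.8 370.8] 98
[ 0.5329 -0.0228] 0.0132 [314.2 406.2] 318
```

View pics/w2.png

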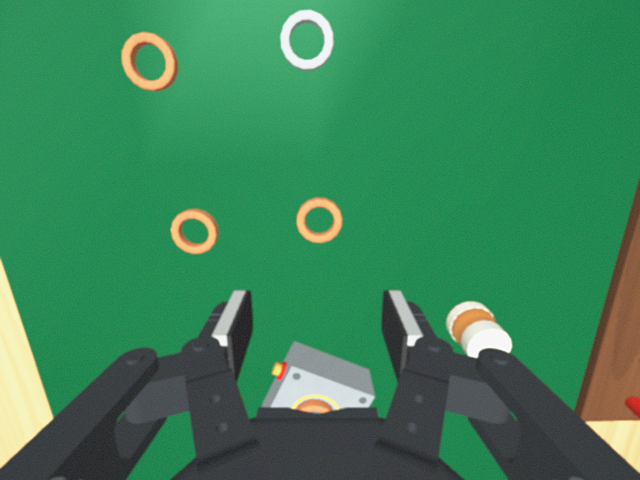

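```bash
python3 -m pendant '[[0.011,0.012,0.12,0,-0.002,-0.004,0.3],[0,0,0.12,0,-0.001,-0.001,0.3],[0,0,0.12,0,0,0,0.3],[0,0,0.09,0,0,0,0.3],[0,0,0,0,0,0,0.3],[0,0,0,0,0,0,0.3]]'; cat >> h.py <<'E'
def rings(im,c,z,t=60,amin=60,amax=99999):
    for s,ce,l in blobs(orange(im,t,80),amin):
        if s[4]>amax: continue
        cs,_=cv2.findContours(l.astype(np.uint8),cv2.RETR_EXTERNAL,cv2.CHAIN_APPROX_NONE)
        P=np.array([onz(c,u,v,z)[:2] for u,v in cs[0].reshape(-1,2)]); ce2,r=fitc(P)
        print('ring',ce2.round(4),r.round(4),ce.round(1),s[4])
def st(): o=bot.get_obs(); print(round(o['time'],2),o['ee_pos'].round(4),o['tcp_rot'].round(2),o['wrist_force'].round(1),round(o['opening'],4))
E
python3 - <<'E'
from h import *
st(); im,c=cam('wrist'); save(im,'w3'); rings(im,c,.01)
E
```

```text
time: 4.25
ee_pos: [0.5433, 0.1853, 0.0575]
tcp_rot: [-179.8, -0.5, -0.7]
wrist_force: [0.1, -0.4, 1.4]
opening: 0.0597
4.25 [0.5433 0.1853 0.0575] [-179.82   -0.52   -0.7 ] [ 0.1 -0.4  1.4] 0.0597
ring [0.4118 0.3196] 0.0156 [44.3 22.8] 2230
ring [0.541  0.1941] 0.0207 [313.6 248.6] 1710
ring [0.4272 0.1856] 0.0215 [123.7 264.3] 2295
ring [0.7078 0.0862] 0.0118 [557.  388.7] 407
```

View pics/w3.png

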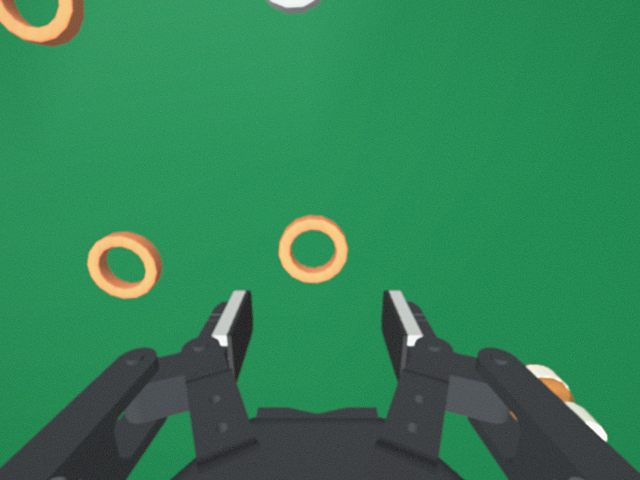

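```bash
python3 -m pendant '[[-0.009,-0.033,0,0,-0.004,-0.004,0.3],[0,0,0,0,0,0,0.3],[0,0,0,0,0,0,0.3]]'; python3 - <<'E'
from h import *
st(); c=bot.calibration('wrist'); o=bot.get_obs(); print(proj(c,o['ee_pos']), proj(c,[o['ee_pos'][0],o['ee_pos'][1],0.01]), c['xyz'],c['attitude'])
E
```

```text
time: 4.6
ee_pos: [0.5429, 0.1943, 0.0619]
tcp_rot: [-179.7, -0.0, 0.0]
wrist_force: [0.0, 0.6, -0.1]
opening: 0.0597
4.6 [0.5429 0.1943 0.0619] [-1.7971e+02 -4.0000e-02  3.0000e-02] [ 0.   0.6 -0.1] 0.0597
[317.57698217 302.45490097] [317.33696937 260.8845932 ] [0.54229086 0.27346269 0.2039395 ] [-17.91425361  -0.03728209   0.1015212 ]
```

```bash
python3 -m pendant '[[-0.008,0,0.06,0,0,0,0.3],[0,0,0.06,0,0,0,0.3],[0,0,0.06,0,0,0,0.3],[0,0,0.02,0,0,0,0.3],[0,0,0,0,0,0,0.3],[0,0,0,0,0,0,0.3]]'; python3 - <<'E'
from h import *
st(); im,c=cam('wrist'); save(im,'w4'); rings(im,c,.01)
E
```

```text
time: 5.2
ee_pos: [0.5398, 0.1948, 0.0064]
tcp_rot: [-179.7, 0.0, 0.1]
wrist_force: [0.4, 0.1, 0.7]
opening: 0.0595
5.2 [0.5398 0.1948 0.0064] [-1.7975e+02  4.0000e-02  8.0000e-02] [0.4 0.1 0.7] 0.0595
ring [0.4291 0.3118] 0.004 [ 6.  11.5] 345
ring [0.541 0.195] 0.021 [321.2 303.8] 2720
ring [0.4282 0.1867] 0.0221 [ 78.9 318.9] 4043
```

View pics/w4.png

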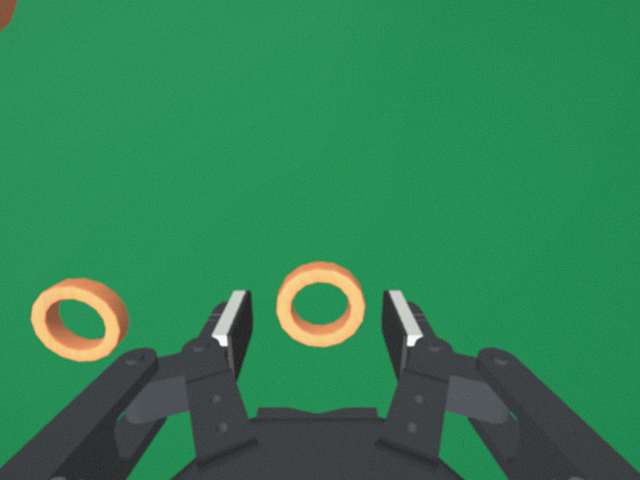

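```bash
python3 -m pendant '[[0.005,0,0.018,0,0,0,0.3],[0,0,0,0,0,0,0.3],[0,0,0,0,0,0,0.6],[0,0,0,0,0,0,0.8],[0,0,0,0,0,0,0.8],[0,0,0,0,0,0,0.8]]' 30
```

```text
time: 5.85
ee_pos: [0.5424, 0.1952, 0.0036]
tcp_rot: [-179.7, -0.1, 0.1]
wrist_force: [0.7, -0.3, -0.9]
opening: 0.04
```

```bash
python3 -m pendant '[[0,0,-0.03,0,0,0,0.8],[0,0,-0.06,0,0,0,0.8],[0,0,-0.09,0,0,0,0.8],[0,0,0,0,0,0,0.8]]'; python3 - <<'E'
from h import *
st(); im,c=cam('wrist'); save(im,'w5'); rings(im,c,bot.get_obs()['ee_pos'][2]+.005); o=bot.get_obs();print(proj(c,o['ee_pos']))
E
```

```text
time: 6.25
ee_pos: [0.5422, 0.1949, 0.0524]
tcp_rot: [-179.7, -0.1, 0.1]
wrist_force: [1.4, 0.6, 0.7]
opening: 0.0401
6.25 [0.5422 0.1949 0.0524] [-1.7969e+02 -1.3000e-01  8.0000e-02] [1.4 0.6 0.7] 0.0401
ring [0.4437 0.3098] 0.0126 [46.5 31.4] 2944
ring [0.4555 0.2077] 0.0163 [124.7 279.2] 2304
ring [0.5418 0.193 ] 0.0216 [317.8 307.5] 3119
ring [0.6663 0.131 ] 0.0095 [560.2 409.9] 380
[316.22737438 301.05566423]
```

View pics/w5.png

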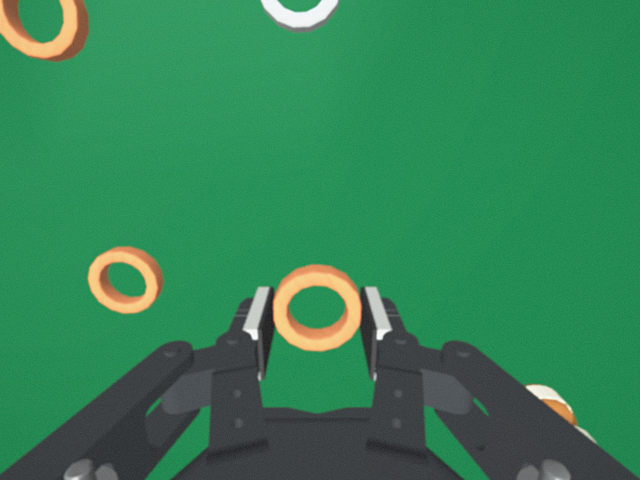

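```bash
python3 -m pendant '[[0,0,-0.13,0,0,0,0.8],[0,0,-0.13,0,0,0,0.8],[-0.009,0.12,0,0,0,0,0.8],[-0.009,0.16,0,0,0,0,0.8],[-0.009,0.16,0,0,0,0,0.8],[-0.009,0.16,0,0,0,0,0.8],[0,0.12,0,0,0,0,0.8],[0,0.05,0,0,0,0,0.8],[0,0,0,0,0,0,0.8],[0,0,0,0,0,0,0.8]]'; python3 - <<'E'
from h import *
st(); im,c=cam('wrist'); save(im,'w6'); rings(im,c,bot.get_obs()['ee_pos'][2]+.0064); rings(im,c,.05)
E
```

```text
time: 7.3
ee_pos: [0.5307, -0.0037, 0.1132]
tcp_rot: [-179.8, 0.2, 0.2]
wrist_force: [-0.2, 0.0, 0.1]
opening: 0.0398
7.3 [ 0.5307 -0.0037  0.1132] [-179.76    0.22    0.21] [-0.2  0.   0.1] 0.0398
ring [0.6217 0.079 ] 0.0101 [547.  117.3] 1412
ring [0.5126 0.053 ] 0.0034 [272.8 184.4] 142
ring [0.5308 0.0056] 0.0257 [317.9 291.1] 5599
ring [ 0.6837 -0.0872] 0.0114 [611.2 446.9] 670
ring [0.6685 0.0808] 0.0153 [547.  117.3] 1412
ring [0.5034 0.0414] 0.0052 [272.8 184.4] 142
ring [ 0.531  -0.0302] 0.0388 [317.9 291.1] 5599
ring [ 0.7622 -0.1708] 0.0173 [611.2 446.9] 670
```

View pics/w6.png

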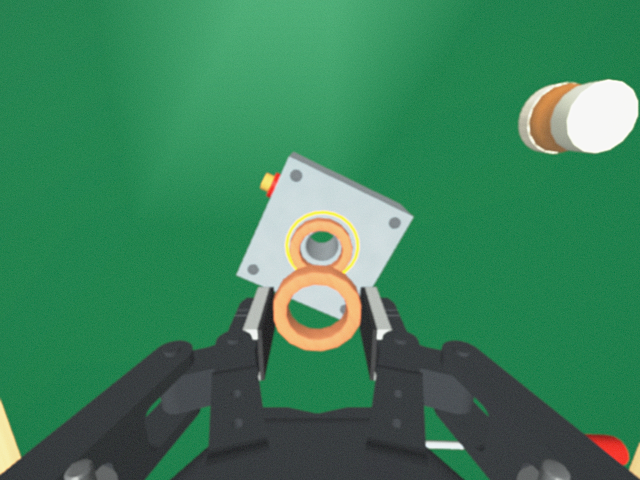

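Wrist view: the held ring at (318,307) hangs level between the pads, with the block's yellow circle and base ring at about (322,245) behind it.

```bash
python3 - <<'E'
from h import *
c=bot.calibration('wrist'); im=cv2.cvtColor(cv2.imread('pics/w6.png'),cv2.COLOR_BGR2RGB)
print('yel',yc(im,c,(322,245),R=50))
# held ring in tool-relative: use w5 centroid ring pixel with current calib, top plane
o=bot.get_obs()
m=orange(im,60,80); 
# lower half contour of held ring (v>285)
cs,_=cv2.findContours(m,cv2.RETR_EXTERNAL,cv2.CHAIN_APPROX_NONE); h=max(cs,key=len).reshape(-1,2); h=h[h[:,1]>290]
P=np.array([onz(c,u,v,o['ee_pos'][2]+.0064)[:2] for u,v in h]); print('held',fitc(P), o['ee_pos'])
h=cv2.cvtColor(im,cv2.COLOR_RGB2HSV)
# bore region: low sat / darker inside base ring
g=((h[...,2]<175)&(h[...,2]>60)).astype(np.uint8)
for s,ce,l in blobs(g,80):
    if abs(ce[0]-322)<25 and abs(ce[1]-245)<25: print(s,ce,onz(c,*ce,.04))
E
```

```text
yel (array([ 0.53359549, -0.00144357]), np.float64(0.02389744123345961), np.int64(425))
held (array([ 0.53035129, -0.00459369]), np.float64(0.020500049397555734)) [ 0.53075889 -0.00339423  0.11319634]
[     0      0    640    480 260481] [316.19374158 227.73322814] [0.5296194  0.01160152 0.04      ]
[306 231  32  29 756] [321.44444444 245.07407407] [ 0.53323326 -0.00061428  0.04      ]
```

```bash
python3 -m pendant '[[0.013,-0.013,0.03,0,0,0,0.8],[0,0,0.06,0,0,0,0.8],[0,0,0.06,0,0,0,0.8],[0,0,0.03,0,0,0,0.8],[0,0,0,0,0,0,0.8],[0,0,0,0,0,0,0.8]]'; cat >> h.py <<'E'
def held(im,c,dz,vmin=290):
    o=bot.get_obs(); m=orange(im,60,80); m[:, :250]=0; m[:,390:]=0
    cs,_=cv2.findContours(m,cv2.RETR_EXTERNAL,cv2.CHAIN_APPROX_NONE); h=max(cs,key=len).reshape(-1,2); h=h[(h[:,1]>vmin)]
    P=np.array([onz(c,u,v,o['ee_pos'][2]+dz)[:2] for u,v in h]); return fitc(P),(o['ee_pos']).round(4)
E
python3 - <<'E'
from h import *
st(); im,c=cam('wrist'); save(im,'w7'); print('held',held(im,c,.0064)); print('yel',yc(im,c,proj(c,[.5336,-.0014,.04]),R=70))
E
```

```text
time: 7.95
ee_pos: [0.5335, 0.0053, 0.0623]
tcp_rot: [-179.7, 0.4, 0.6]
wrist_force: [0.2, -0.3, -0.9]
opening: 0.0397
7.95 [0.5335 0.0053 0.0623] [-179.72    0.38    0.63] [ 0.2 -0.3 -0.9] 0.0397
held ((array([0.53314466, 0.00426835]), np.float64(0.02045266565948294)), array([0.5335, 0.0052, 0.0624]))
yel (array([ 0.53356538, -0.0016367 ]), np.float64(0.02390700233401413), np.int64(406))
```

View pics/w7.png

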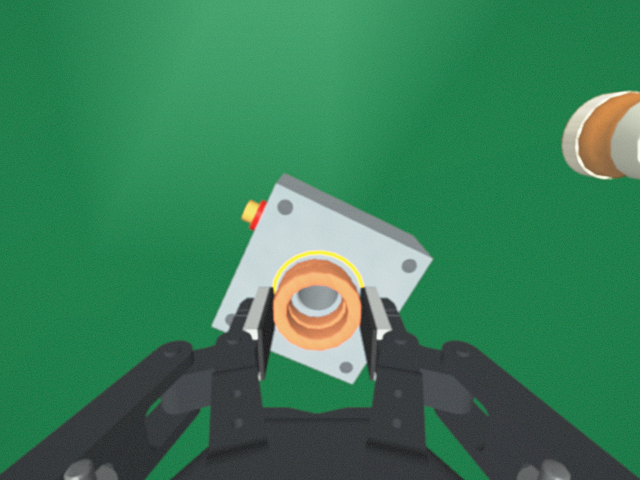

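```bash
python3 -m pendant '[[0.002,0.023,0,0,0.002,0.003,0.8],[0,0,0,0,0,0,0.8],[0,0,0.016,0,0,0,0.8],[0,0,0,0,0,0,0.8],[0,0,0,0,0,0,0.8]]'; python3 - <<'E'
from h import *
st(); im,c=cam('wrist'); save(im,'w8'); print('held',held(im,c,.0064)); print('yel',yc(im,c,proj(c,[.5336,-.0014,.04]),R=70))
E
```

```text
time: 8.5
ee_pos: [0.5352, -0.0014, 0.0599]
tcp_rot: [-179.7, -0.2, -0.0]
wrist_force: [-0.6, -1.1, -0.4]
opening: 0.0399
8.5 [ 0.5352 -0.0014  0.0599] [-1.7973e+02 -1.9000e-01 -1.0000e-02] [-0.6 -1.1 -0.4] 0.0399
held ((array([ 0.53477067, -0.00237957]), np.float64(0.020523818544574413)), array([ 0.5351, -0.0014,  0.0599]))
yel (array([ 0.53357187, -0.00188561]), np.float64(0.02405601391915074), np.int64(528))
```

View pics/w8.png

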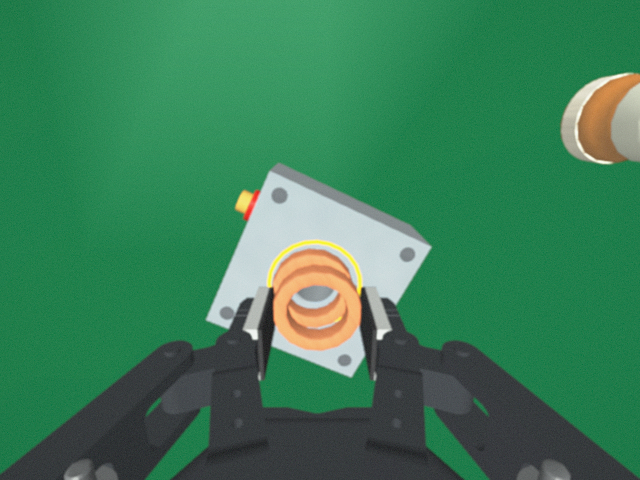

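```bash
python3 -m pendant '[[-0.005,-0.002,0.01,0,0,0,0.8],[0,0,0.008,0,0,0,0.8],[0,0,0,0,0,0,0.8],[0,0,0,0,0,0,0.8]]'; python3 - <<'E'
from h import *
st(); im,c=cam('wrist'); print('held',held(im,c,.0064)); print('yel',yc(im,c,proj(c,[.5336,-.0014,.04]),R=70))
E
```

```text
time: 8.95
ee_pos: [0.5337, -0.0007, 0.0549]
tcp_rot: [-179.7, -0.2, 0.0]
wrist_force: [-1.0, -0.2, -1.2]
opening: 0.0399
8.95 [ 0.5337 -0.0007  0.0549] [-1.7973e+02 -1.7000e-01  1.0000e-02] [-1.  -0.2 -1.2] 0.0399
held ((array([ 0.53330387, -0.00161515]), np.float64(0.0205124783068985)), array([ 0.5337, -0.0007,  0.0549]))
yel (array([ 0.53354199, -0.00166646]), np.float64(0.023914147065907936), np.int64(462))
```

```bash
python3 -m pendant '[[0,0,0.006,0,0,0,0.8],[0,0,0,0,0,0,0.8],[0,0,0,0,0,0,0.8]]'; python3 -m pendant '[[0,0,0,0,0,0,0.42],[0,0,0,0,0,0,0.35],[0,0,0,0,0,0,0.35],[0,0,-0.03,0,0,0,0.35],[0,0,-0.08,0,0,0,0.35],[0,0,-0.1,0,0,0,0.35],[0,0,-0.1,0,0,0,0.35],[0,0,0,0,0,0,0.35],[0,0,0,0,0,0,0.35]]';  python3 - <<'E'
from h import *
st(); im,c=cam('wrist'); save(im,'w9'); rings(im,c,.06);print('yel',yc(im,c,proj(c,[.5336,-.0014,.04]),R=70))
E
```

```text
time: 9.3
ee_pos: [0.5339, -0.0007, 0.0535]
tcp_rot: [-179.7, -0.2, 0.0]
wrist_force: [-0.7, -0.6, -0.8]
opening: 0.0398
time: 10.2
ee_pos: [0.5334, -0.0011, 0.1358]
tcp_rot: [-179.7, -0.2, 0.0]
wrist_force: [0.6, 0.1, -0.9]
opening: 0.0554
10.2 [ 0.5334 -0.0011  0.1358] [-1.7973e+02 -2.1000e-01  1.0000e-02] [ 0.6  0.1 -0.9] 0.0554
ring [0.665  0.0811] 0.015 [519.7 120.9] 1043
ring [0.5044 0.043 ] 0.005 [272.1 183.4] 116
ring [5.331e-01 2.000e-04] 0.0214 [316.6 245.3] 2228
ring [ 0.482  -0.1437] 0.0038 [253.4 411.8] 60
ring [ 0.7592 -0.1623] 0.0136 [591.7 425.5] 339
ring [ 0.2608 -0.1731] 0.0273 [ 15.9 455.6] 68
ring [ 0.8077 -0.1893] 0.0187 [622.9 460. ] 74
yel (array([ 0.53357458, -0.00175077]), np.float64(0.02388378275118828), np.int64(287))
```

View pics/w9.png

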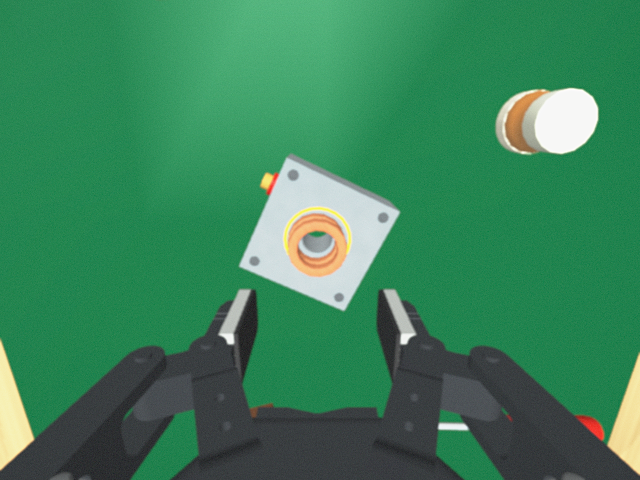

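```bash
python3 -m pendant '[[-0.07,-0.12,0,0,0,0,0.3],[-0.09,-0.155,0,0,0,0,0.3],[-0.09,-0.155,0,0,0,0,0.3],[-0.09,-0.155,0,0,0,0,0.3],[-0.08,-0.13,0,0,0,0,0.3],[-0.01,-0.02,0.08,0,0,0,0.3],[0,0,0.1,0,0,0,0.3],[0,0,0.08,0,0,0,0.3],[0,0,0,0,0,0,0.3],[0,0,0,0,0,0,0.3]]'; python3 - <<'E'
from h import *
c=bot.calibration('wrist'); im=cv2.cvtColor(cv2.imread('pics/w9.png'),cv2.COLOR_BGR2RGB)
st(); im,c=cam('wrist'); save(im,'w10'); rings(im,c,.01)
E
```

```text
time: 11.25
ee_pos: [0.418, 0.1885, 0.0618]
tcp_rot: [-179.9, 0.3, -0.0]
wrist_force: [-0.0, -0.0, 0.1]
opening: 0.0595
11.25 [0.418  0.1885 0.0618] [-1.7988e+02  2.7000e-01 -2.0000e-02] [-0.  -0.   0.1] 0.0595
ring [0.4065 0.3234] 0.0168 [292.6  27.7] 1310
ring [0.4241 0.1856] 0.0208 [327.  263.6] 1382
ring [0.1248 0.1318] 0.1208 [ 35.1 435.2] 131
```

View pics/w10.png

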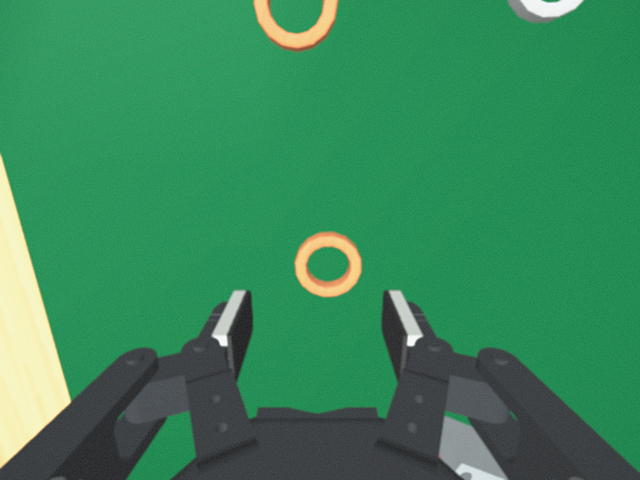

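```bash
python3 -m pendant '[[0.024,0.01,0.04,0,0.0015,0,0.3],[0,0,0.06,0,0,0,0.3],[0,0,0.06,0,0,0,0.3],[0,0,0.04,0,0,0,0.3],[0,0,0,0,0,0,0.3],[0,0,0,0,0,0,0.3]]'; python3 - <<'E'
from h import *
st(); im,c=cam('wrist'); save(im,'w11'); rings(im,c,.01)
E
```

```text
time: 11.9
ee_pos: [0.4264, 0.1854, 0.0095]
tcp_rot: [-179.8, -0.2, -0.1]
wrist_force: [-0.1, 0.6, -0.0]
opening: 0.06
11.9 [0.4264 0.1854 0.0095] [-1.7981e+02 -1.8000e-01 -1.4000e-01] [-0.1  0.6 -0. ] 0.06
ring [0.4077 0.3107] 0.0081 [265.8   5.2] 622
ring [0.4244 0.1862] 0.021 [312.7 299.3] 2408
```

```bash
python3 -m pendant '[[-0.007,-0.002,0.024,0,0,0,0.3],[0,0,0,0,0,0,0.3],[0,0,0,0,0,0,0.3]]' 30
```

```text
time: 12.25
ee_pos: [0.4252, 0.1864, 0.0043]
tcp_rot: [-179.8, -0.3, -0.1]
wrist_force: [-0.7, -0.2, -0.1]
opening: 0.0597
```

```bash
python3 -m pendant '[[-0.002,0,0.006,0,0,0,0.4],[0,0,0,0,0,0,0.6],[0,0,0,0,0,0,0.8],[0,0,0,0,0,0,0.8],[0,0,0,0,0,0,0.8]]' 30;  python3 - <<'E'
from h import *
st()
E
python3 -m pendant '[[0,0,-0.03,0,0,0,0.8],[0,0,-0.06,0,0,0,0.8],[0,0,-0.09,0,0,0,0.8],[0,0,0,0,0,0,0.8],[0,0,0,0,0,0,0.8]]';  python3 - <<'E'
from h import *
st(); im,c=cam('wrist'); save(im,'w12'); rings(im,c,bot.get_obs()['ee_pos'][2]+.0068);print('held',held(im,c,.0068))
E
```

```text
time: 12.75
ee_pos: [0.425, 0.1866, 0.0035]
tcp_rot: [-179.7, -0.3, -0.1]
wrist_force: [1.0, 0.2, -0.3]
opening: 0.0397
12.75 [0.425  0.1866 0.0035] [-1.7974e+02 -3.4000e-01 -1.3000e-01] [ 1.   0.2 -0.3] 0.0397
time: 13.25
ee_pos: [0.4243, 0.1862, 0.0506]
tcp_rot: [-179.8, -0.3, -0.1]
wrist_force: [-0.1, 0.3, -0.7]
opening: 0.0396
13.25 [0.4243 0.1862 0.0506] [-1.7977e+02 -2.9000e-01 -1.3000e-01] [-0.1  0.3 -0.7] 0.0396
ring [0.411  0.3065] 0.0113 [277.6  21.4] 1354
ring [0.4239 0.1862] 0.021 [316.  307.4] 2768
ring [0.2655 0.1058] 0.0149 [ 26.2 453.4] 93Traceback (most recent call last):
  File "<stdin>", line 2, in <module>
  File "h.py", line 62, in held
    P=np.array([onz(c,u,v,o['ee_pos'][2]+dz)[:2] for u,v in h]); return fitc(P),(o['ee_pos']).round(4)
                                                                        ~~~~^^^
  File "h.py", line 43, in fitc
    A=np.c_[2*P,np.ones(len(P))]; s=np.linalg.lstsq(A,(P**2).sum(1),rcond=None)[0]
                                                      ~~~~~~~~~~^^^
    return umr_sum(a, axis, dtype, out, keepdims, initial, where)
numpy.exceptions.AxisError: axis 1 is out of bounds for array of dimension 1
```

View pics/w12.png

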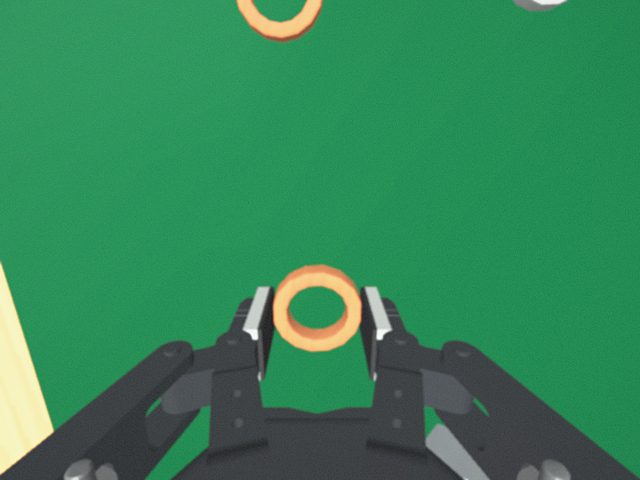

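```bash
sed -i 's/m\[:,390:\]=0/m[:,390:]=0; m[:150]=0/' h.py; python3 -m pendant '[[0,0,-0.13,0,0,0,0.8],[0,0,-0.13,0,0,0,0.8],[0.07,0.12,0,0,0,0,0.8],[0.085,0.145,0,0,0,0,0.8],[0.085,0.145,0,0,0,0,0.8],[0.085,0.145,0,0,0,0,0.8],[0.075,0.125,0,0,0,0,0.8],[0.02,0.035,0,0,0,0,0.8],[0,0,0,0,0,0,0.8],[0,0,0,0,0,0,0.8]]'; python3 - <<'E'
from h import *
st(); im,c=cam('wrist'); save(im,'w13'); print('held',held(im,c,.0065));print('yel',yc(im,c,proj(c,[.5336,-.0016,.04]),R=70))
E
```

```text
time: 14.3
ee_pos: [0.5293, 0.0009, 0.1096]
tcp_rot: [-179.8, 0.2, 0.1]
wrist_force: [-0.5, 0.8, -0.9]
opening: 0.0399
14.3 [0.5293 0.0009 0.1096] [-1.7984e+02  2.5000e-01  5.0000e-02] [-0.5  0.8 -0.9] 0.0399
held ((array([ 5.28971594e-01, -3.82314817e-04]), np.float64(0.020451768993928237)), array([0.5292, 0.0012, 0.1096]))
yel (array([ 0.53353614, -0.00168262]), np.float64(0.02387256722742635), np.int64(336))
```

View pics/w13.png

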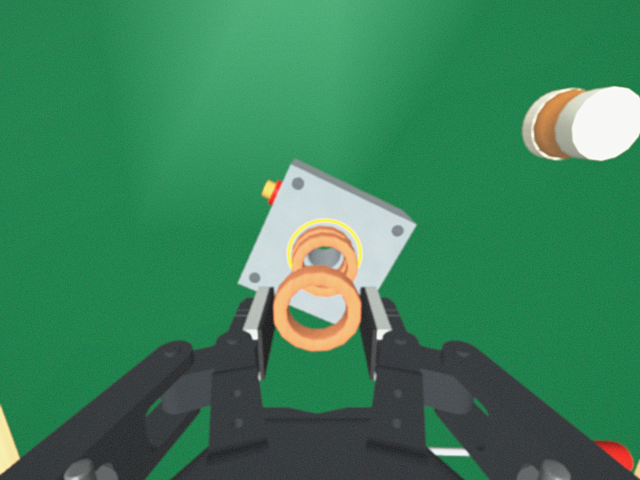

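```bash
python3 -m pendant '[[0.018,0.005,0.03,0,0.001,0,0.8],[0,0,0.05,0,0,0,0.8],[0,0,0.04,0,0,0,0.8],[0,0,0,0,0,0,0.8],[0,0,0,0,0,0,0.8],[0,0,0,0,0,0,0.8]]'; python3 - <<'E'
from h import *
st(); im,c=cam('wrist'); save(im,'w14'); print('held',held(im,c,.0065));print('yel',yc(im,c,proj(c,[.5336,-.0016,.04]),R=70))
E
```

```text
time: 14.95
ee_pos: [0.5321, 0.0037, 0.0761]
tcp_rot: [-179.8, 0.1, 0.4]
wrist_force: [-0.1, 0.3, -0.4]
opening: 0.0399
14.95 [0.5321 0.0037 0.0761] [-1.7982e+02  1.4000e-01  3.9000e-01] [-0.1  0.3 -0.4] 0.0399
held ((array([0.53179959, 0.00269007]), np.float64(0.020472639617375023)), array([0.5322, 0.0036, 0.0763]))
yel (array([ 0.5335237 , -0.00170089]), np.float64(0.023931523193897613), np.int64(421))
```

View pics/w14.png

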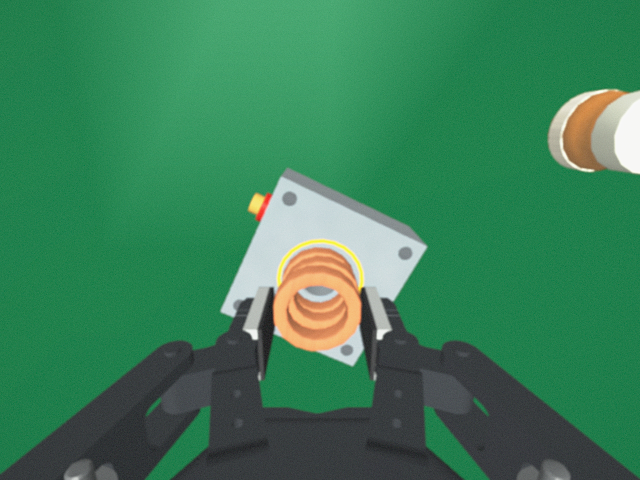

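```bash
python3 -m pendant '[[0.007,0.017,0,0,0,0.002,0.8],[0,0,0,0,0,0,0.8],[0,0,0.016,0,0,0,0.8],[0,0,0.016,0,0,0,0.8],[0,0,0,0,0,0,0.8],[0,0,0,0,0,0,0.8]]'; python3 - <<'E'
from h import *
st(); im,c=cam('wrist'); save(im,'w15'); print('held',held(im,c,.0065));print('yel',yc(im,c,proj(c,[.5336,-.0016,.04]),R=70))
E
```

```text
time: 15.6
ee_pos: [0.5348, -0.0013, 0.0685]
tcp_rot: [-179.8, 0.0, -0.0]
wrist_force: [-0.4, 0.7, 0.2]
opening: 0.0399
15.6 [ 0.5348 -0.0013  0.0685] [-1.7982e+02  2.0000e-02 -4.0000e-02] [-0.4  0.7  0.2] 0.0399
held ((array([ 0.53439303, -0.00239631]), np.float64(0.020501500331590244)), array([ 0.5348, -0.0013,  0.0684]))
yel (array([ 0.53356158, -0.00170284]), np.float64(0.02391503690078479), np.int64(499))
```

```bash
python3 -m pendant '[[-0.0035,-0.003,0.008,0,0,0,0.8],[0,0,0.008,0,0,0,0.8],[0,0,0,0,0,0,0.8],[0,0,0,0,0,0,0.8]]'; python3 - <<'E'
from h import *
st(); im,c=cam('wrist'); save(im,'w16'); print('held',held(im,c,.0065));print('yel',yc(im,c,proj(c,[.5336,-.0016,.04]),R=70))
E
```

```text
time: 16.05
ee_pos: [0.5338, -0.0003, 0.0642]
tcp_rot: [-179.8, 0.0, -0.0]
wrist_force: [0.2, -0.4, -0.1]
opening: 0.0398
16.05 [ 5.338e-01 -3.000e-04  6.420e-02] [-1.7982e+02  3.0000e-02 -3.0000e-02] [ 0.2 -0.4 -0.1] 0.0398
held ((array([ 0.53345136, -0.00146097]), np.float64(0.02042422839983891)), array([ 5.338e-01, -4.000e-04,  6.420e-02]))
yel (array([ 0.53353186, -0.00162996]), np.float64(0.023881871936353632), np.int64(502))
```

```bash
python3 -m pendant '[[0,0,0.003,0,0,0,0.8],[0,0,0,0,0,0,0.8],[0,0,0,0,0,0,0.8],[0,0,0,0,0,0,0.42],[0,0,0,0,0,0,0.35],[0,0,0,0,0,0,0.35],[0,0,-0.03,0,0,0,0.35],[0,0,-0.08,0,0,0,0.35],[0,0,-0.1,0,0,0,0.35],[0,0,-0.1,0,0,0,0.3],[0,0,0,0,0,0,0.3],[0,0,0,0,0,0,0.3]]'; python3 - <<'E'
from h import *
st(); im,c=cam('wrist'); save(im,'w17'); rings(im,c,.07)
m=orange(im,60,80); p=proj(c,[.5335,-.0016,.07]); print(p)
for s,ce,l in blobs(m,500):
    if np.hypot(*(ce-p))<30:
        cs,_=cv2.findContours(l.astype(np.uint8),cv2.RETR_EXTERNAL,cv2.CHAIN_APPROX_NONE); h=cs[0].reshape(-1,2); h=h[h[:,1]>p[1]+2]
        print('topring lower half',fitc(np.array([onz(c,u,v,.07)[:2] for u,v in h])))
print('yel',yc(im,c,proj(c,[.5336,-.0016,.04]),R=70))
im,c=cam('side'); save(im,'s17'); save(cv2.resize(im[230:330,250:370],None,fx=6,fy=6,interpolation=cv2.INTER_CUBIC),'s17c')
im,c=cam('top'); save(im,'t17')
E
```

```text
time: 17.3
ee_pos: [0.5337, -0.0006, 0.146]
tcp_rot: [-179.8, -0.0, -0.0]
wrist_force: [-0.4, -0.0, -0.2]
opening: 0.0598
17.3 [ 0.5337 -0.0006  0.146 ] [-1.7982e+02 -2.0000e-02 -3.0000e-02] [-0.4 -0.  -0.2] 0.0598
ring [0.6603 0.081 ] 0.0144 [512.2 121.3] 936
ring [0.5049 0.0446] 0.0048 [273.5 181.6] 104
ring [0.5332 0.0013] 0.022 [316.6 244.3] 2554
ring [ 0.4866 -0.1387] 0.0102 [257.4 405.9] 333
ring [ 0.7517 -0.1531] 0.0122 [585.8 417.6] 261
ring [ 0.2781 -0.1812] 0.0193 [ 20.4 448.8] 90
ring [ 0.801  -0.1853] 0.0197 [619.9 454.9] 85
[316.97153851 248.76009279]
topring lower half (array([ 0.5335485 , -0.00214101]), np.float64(0.020045457048390884))
yel (array([ 0.53355147, -0.00172436]), np.float64(0.02386424210169437), np.int64(241))
```

View pics/w17.png

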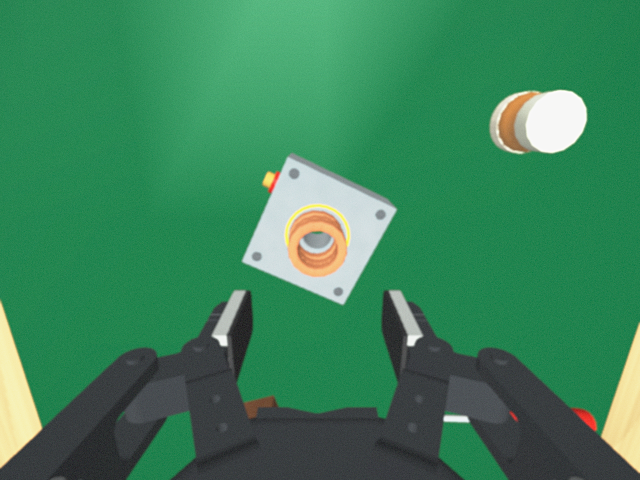

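View pics/s17c.png

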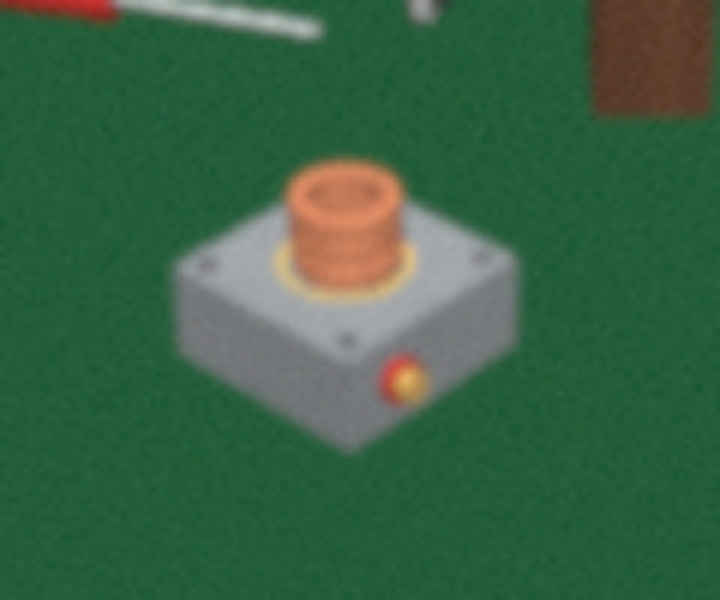

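View pics/t17.png

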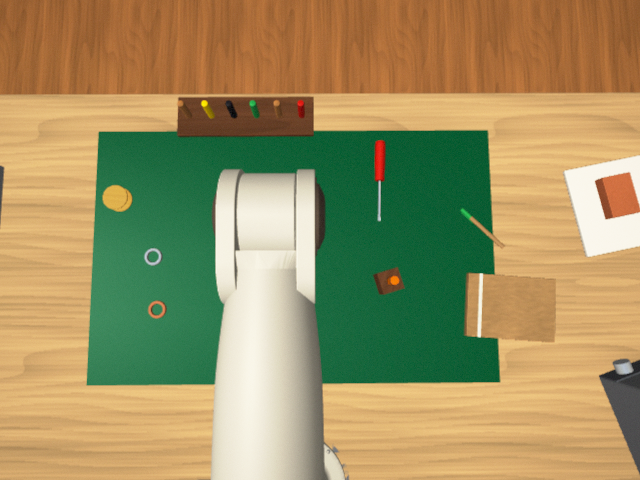

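Side view: a neat straight stack of three rings inside the dashed circle. Top view: one copper ring and the steel ring are still on the bench, at (157,309) and (152,257). Next is locating the electrode grip.

```bash
python3 - <<'E'
from h import *
ct=bot.calibration('top'); cs=bot.calibration('side')
L=lambda n:cv2.cvtColor(cv2.imread(f'pics/{n}.png'),cv2.COLOR_BGR2RGB)
def f(im,box,vm):
    h=cv2.cvtColor(im,cv2.COLOR_RGB2HSV); m=((h[...,0]<=20)&(h[...,1]>150)&(h[...,2]>vm)).astype(np.uint8)
    z=np.zeros_like(m); x0,y0,x1,y1=box; z[y0:y1,x0:x1]=m[y0:y1,x0:x1]; return [(s.tolist(),ce) for s,ce,l in blobs(z,10)]
t=f(L('t17'),(370,260,410,300),180); s=f(L('side0'),(340,190,380,260),180); print(t);print(s)
# top disc (z=.12) in top image
print('top disc on z=.12',onz(ct,*t[0][1],.12),'z=.117',onz(ct,*t[0][1],.11))
print('tri',tri(ct,t[0][1],cs,s[0][1]))
E
```

```text
[([390, 276, 9, 9, 65], array([394.2       , 279.89230769]))]
[([356, 201, 7, 5, 23], array([359.17391304, 203.04347826])), ([357, 208, 5, 11, 51], array([359.07843137, 212.98039216]))]
top disc on z=.12 [ 0.47136952 -0.22296963  0.12      ] z=.117 [ 0.47158004 -0.22479882  0.11      ]
tri (array([ 0.4705654 , -0.22323527,  0.11957669]), np.float64(0.0016687327766476045))
```

```bash
python3 -m pendant '[[0,0,-0.12,0,0,0,0.3],[-0.03,0.1,-0.1,0,0,0,0.3],[-0.05,0.17,0,0,0,0,0.3],[-0.05,0.17,0,0,0,0,0.3],[-0.05,0.17,0,0,0,0,0.3],[-0.05,0.17,0,0,0,0,0.3],[-0.01,0.08,0,0,0,0,0.3],[0,0.02,0,0,0,0,0.3],[0,0,0,0,0,0,0.3],[0,0,0,0,0,0,0.3]]'; python3 - <<'E'
from h import *
st(); im,c=cam('wrist'); save(im,'w18'); print(proj(c,[.471,-.223,.12]))
E
```

```text
time: 18.45
ee_pos: [0.4682, -0.2265, 0.1921]
tcp_rot: [-179.6, 0.9, 0.1]
wrist_force: [-0.2, -0.2, -0.5]
opening: 0.0597
18.45 [ 0.4682 -0.2265  0.1921] [-1.7963e+02  8.5000e-01  1.4000e-01] [-0.2 -0.2 -0.5] 0.0597
[323.0657635  244.78461675]
```

View pics/w18.png

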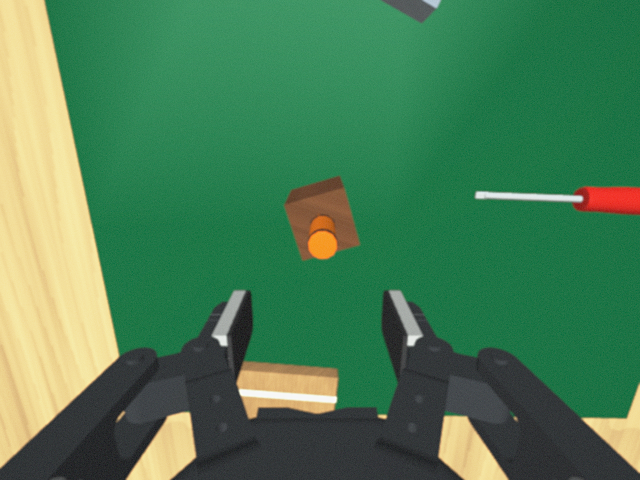

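```bash
cat >> h.py <<'E'
def disc(im,c,z,vm=225,box=(250,150,390,330)):
    h=cv2.cvtColor(im,cv2.COLOR_RGB2HSV); m=((h[...,0]<=20)&(h[...,1]>150)&(h[...,2]>vm)).astype(np.uint8)
    q=np.zeros_like(m); x0,y0,x1,y1=box; q[y0:y1,x0:x1]=m[y0:y1,x0:x1]
    b=max(blobs(q,30),key=lambda t:t[0][4]); cs,_=cv2.findContours(b[2].astype(np.uint8),cv2.RETR_EXTERNAL,cv2.CHAIN_APPROX_NONE)
    P=np.array([onz(c,u,v,z)[:2] for u,v in cs[0].reshape(-1,2)])
    return fitc(P),b[1],b[0].tolist()
E
python3 - <<'E'
from h import *
c=bot.calibration('wrist'); im=cv2.cvtColor(cv2.imread('pics/w18.png'),cv2.COLOR_BGR2RGB)
print(cv2.cvtColor(im,cv2.COLOR_RGB2HSV)[210:262:3,322].tolist())
for vm in (200,225,240): print(disc(im,c,.12,vm))
E
```

```text
[[11, 134, 133], [13, 146, 122], [12, 209, 181], [13, 220, 205], [14, 227, 207], [12, 215, 211], [12, 206, 162], [13, 215, 228], [17, 225, 246], [17, 216, 246], [16, 214, 246], [17, 213, 246], [17, 216, 246], [17, 221, 246], [16, 210, 246], [16, 214, 246], [15, 196, 222], [74, 195, 119]]
((array([ 0.47037377, -0.22267307]), np.float64(0.009616606771742277)), array([322.02786378, 244.47058824]), [308, 231, 29, 28, 646])
((array([ 0.47043196, -0.22260952]), np.float64(0.009352781100982418)), array([322.10440457, 244.39967374]), [308, 231, 29, 27, 613])
((array([ 0.47041511, -0.22270243]), np.float64(0.00906616702902576)), array([322.09185442, 244.52686308]), [309, 232, 27, 26, 577])
```

```bash
python3 -m pendant '[[0.009,-0.015,0.05,-0.002,0.005,0.001,0.3],[0,0,0.08,0,0,0,0.3],[0,0,0.06,0,0,0,0.3],[0,0,0,0,0,0,0.3],[0,0,0,0,0,0,0.3]]'; python3 - <<'E'
from h import *
st(); im,c=cam('wrist'); save(im,'w19'); print(disc(im,c,.12))
E
```

```text
time: 19.0
ee_pos: [0.4724, -0.2169, 0.1438]
tcp_rot: [-180.0, -0.1, 0.4]
wrist_force: [0.2, 0.4, 1.3]
opening: 0.06
19.0 [ 0.4724 -0.2169  0.1438] [-1.7999e+02 -1.5000e-01  4.3000e-01] [0.2 0.4 1.3] 0.06
((array([ 0.47037012, -0.2226172 ]), np.float64(0.009435005328037581)), array([313.4753915 , 289.58612975]), [296, 274, 36, 32, 894])
```

View pics/w19.png

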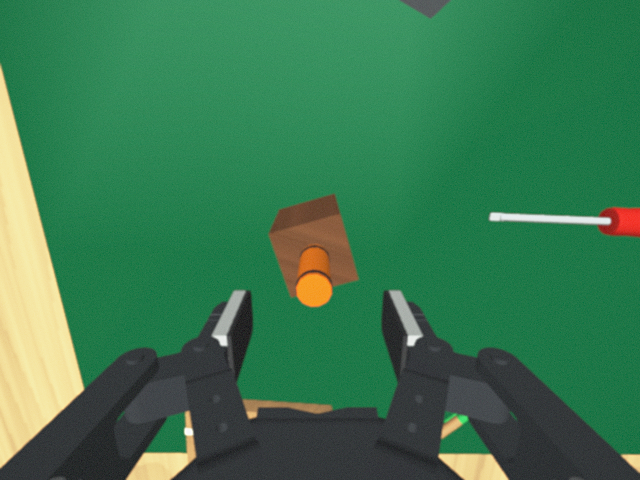

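```bash
python3 -m pendant '[[-0.008,0.023,0,0,0,0.002,0.3],[0,0,0,0,0,0,0.3],[0,0,0.05,0,0,0,0.3],[0,0,0.05,0,0,0,0.3],[0,0,0,0,0,0,0.3],[0,0,0,0,0,0,0.3]]'; python3 - <<'E'
from h import *
st(); im,c=cam('wrist'); save(im,'w20'); print(disc(im,c,.12,box=(250,150,390,400)))
E
```

```text
time: 19.65
ee_pos: [0.4712, -0.2234, 0.1184]
tcp_rot: [180.0, -0.3, 0.0]
wrist_force: [0.7, -0.8, 0.5]
opening: 0.06
19.65 [ 0.4712 -0.2234  0.1184] [ 1.7996e+02 -2.7000e-01  4.0000e-02] [ 0.7 -0.8  0.5] 0.06
((array([ 0.47037615, -0.22249379]), np.float64(0.00973796678382827)), array([316.76793249, 303.3407173 ]), [295, 283, 42, 39, 948])
```

View pics/w20.png

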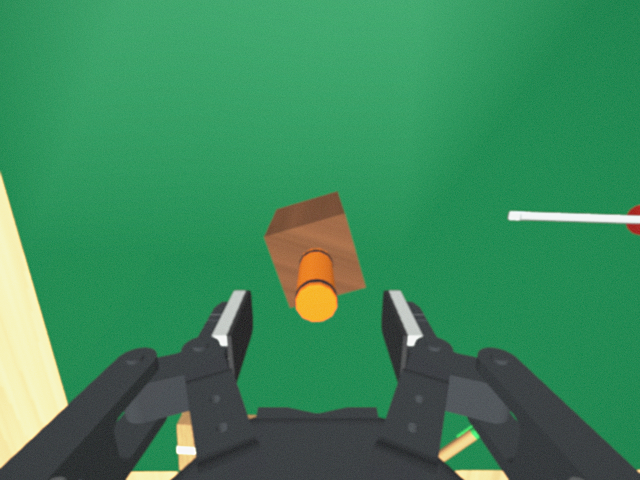

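```bash
python3 -m pendant '[[-0.003,-0.004,0.05,0,-0.0015,0,0.3],[0,0,0.05,0,0,0,0.3],[0,0,0.04,0,0,0,0.3],[0,0,0,0,0,0,0.3],[0,0,0,0,0,0,0.3],[0,0,0,0,0,0,0.3]]'; python3 - <<'E'
from h import *
st()
E
```

```text
time: 20.3
ee_pos: [0.4701, -0.2221, 0.0797]
tcp_rot: [180.0, 0.1, 0.1]
wrist_force: [0.8, 0.3, 0.4]
opening: 0.0599
20.3 [ 0.4701 -0.2221  0.0797] [1.7999e+02 9.0000e-02 6.0000e-02] [0.8 0.3 0.4] 0.0599
```

```bash
python3 -m pendant '[[0,0,0,0,0,0,0.5],[0,0,0,0,0,0,0.65],[0,0,0,0,0,0,0.72],[0,0,0,0,0,0,0.85],[0,0,0,0,0,0,1],[0,0,0,0,0,0,1],[0,0,0,0,0,0,1]]' 50; python3 - <<'E'
from h import *
st(); im,c=cam('wrist'); save(im,'w21'); print(disc(im,c,.12,box=(250,150,390,400)))
E
```

```text
time: 21.0
ee_pos: [0.4708, -0.2224, 0.081]
tcp_rot: [179.9, -0.0, 0.1]
wrist_force: [0.4, -0.2, -0.4]
opening: 0.0189
21.0 [ 0.4708 -0.2224  0.081 ] [ 1.7994e+02 -2.0000e-02  6.0000e-02] [ 0.4 -0.2 -0.4] 0.0189
((array([ 0.47025912, -0.22204252]), np.float64(0.009846915081918806)), array([317.21503958, 356.22163588]), [291, 331, 53, 48, 1516])
```

View pics/w21.png

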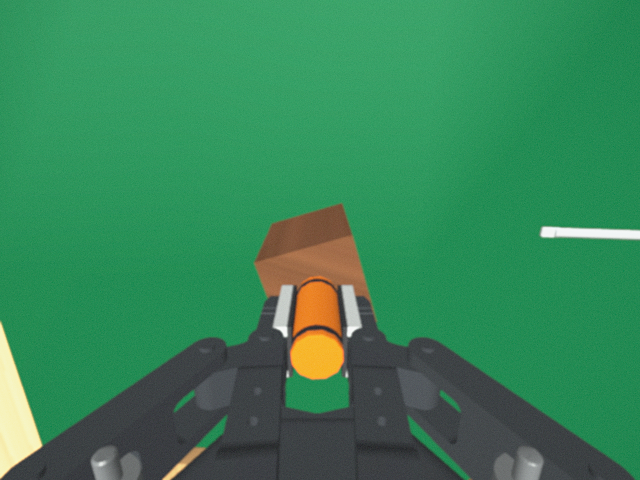

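```bash
python3 -m pendant '[[0,0,-0.02,0,0,0,1],[0,0,-0.04,0,0,0,1],[0,0,-0.05,0,0,0,1],[0,0,-0.05,0,0,0,1],[0,0,-0.05,0,0,0,1],[0,0,-0.05,0,0,0,1],[0,0,-0.05,0,0,0,1],[0,0,-0.05,0,0,0,1],[0,0,-0.03,0,0,0,1],[0,0,0,0,0,0,1]]'; python3 - <<'E'
from h import *
st(); im,c=cam('wrist'); save(im,'w22'); print(disc(im,c,bot.get_obs()['ee_pos'][2]+.039,box=(250,150,390,400)))
im,c=cam('side'); save(im[120:320,220:520],'s22'); 
E
```

```text
time: 22.05
ee_pos: [0.4712, -0.2225, 0.1896]
tcp_rot: [179.9, -0.2, 0.1]
wrist_force: [0.4, 0.5, -1.2]
opening: 0.0184
22.05 [ 0.4712 -0.2225  0.1896] [ 1.7985e+02 -1.9000e-01  6.0000e-02] [ 0.4  0.5 -1.2] 0.0184
((array([ 0.47063693, -0.22301227]), np.float64(0.009519488280702707)), array([316.48569887, 355.95898543]), [291, 334, 52, 45, 1853])
```

View pics/s22.png

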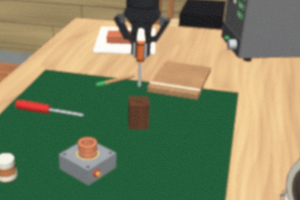

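View pics/w22.png

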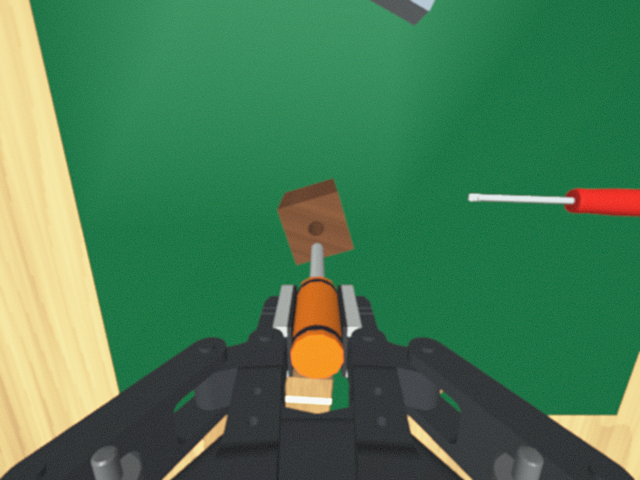

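```bash
python3 - <<'E'
from h import *
c=bot.calibration('wrist'); print(proj(c,[.4707,-.2222,.1126]), proj(c,[.4707,-.2222,.07]))
E
python3 -m pendant '[[0.03,-0.08,0,0,-0.001,0,1],[0.04,-0.13,0,0,0,0,1],[0.04,-0.13,0,0,0,0,1],[0.04,-0.13,0,0,0,0,1],[0.04,-0.13,0,0,0,0,1],[0.04,-0.13,0,0,0,0,1],[0.02,-0.09,0,0,0,0,1],[0.01,-0.03,0,0,0,0,1],[0,0,0,0,0,0,1],[0,0,0,0,0,0,1]]'; python3 - <<'E'
from h import *
st(); im,c=cam('wrist'); save(im,'w23'); o=bot.get_obs()['ee_pos']; print(disc(im,c,o[2]+.039,box=(250,150,390,400))); print(proj(c,o-[.0005,-.0003,.077]))
print('yel',yc(im,c,proj(c,[.5336,-.0016,.04]),R=70))
E
```

```text
[316.84846131 246.86019534] [316.74182765 228.56846561]
time: 23.15
ee_pos: [0.5349, -0.0028, 0.1787]
tcp_rot: [179.9, 0.8, -0.1]
wrist_force: [-0.5, -0.3, -1.1]
opening: 0.0188
23.15 [ 0.5349 -0.0028  0.1787] [ 1.7995e+02  8.1000e-01 -9.0000e-02] [-0.5 -0.3 -1.1] 0.0188
((array([ 0.53497809, -0.0027522 ]), np.float64(0.009456205223449475)), array([316.53502155, 355.70474138]), [291, 334, 52, 45, 1856])
[318.10420527 246.38654014]
yel (array([ 0.53355192, -0.0016626 ]), np.float64(0.02377521025256603), np.int64(222))
```

View pics/w23.png

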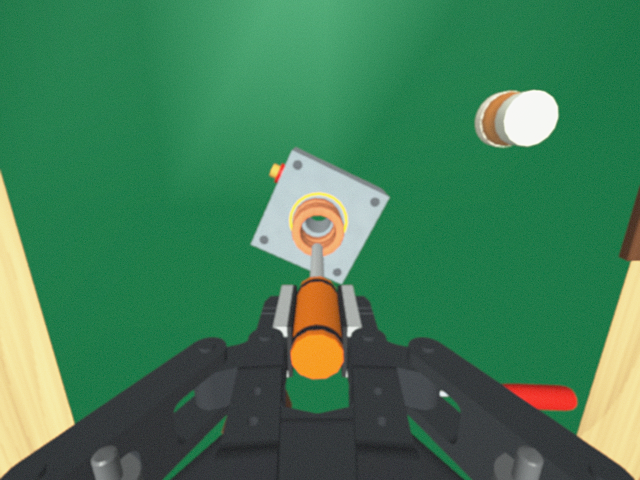

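```bash
python3 -m pendant '[[-0.0035,-0.004,0,0,0.0045,0,1],[0,0,0,0,0,0,1],[0,0,0,0,0,0,1],[0,0,0,0,0,0,1]]'; python3 - <<'E'
from h import *
st(); im,c=cam('wrist'); save(im,'w24'); o=bot.get_obs()['ee_pos']; print(disc(im,c,o[2]+.039,box=(250,150,390,400))); print(proj(c,o-[.0005,-.0000,.077]))
g=cv2.resize(im[200:270,270:370],None,fx=6,fy=6,interpolation=cv2.INTER_CUBIC);save(g,'w24c')
im,c=cam('side'); save(cv2.resize(im[180:300,240:380],None,fx=5,fy=5,interpolation=cv2.INTER_CUBIC),'s24'); print('side tip expected',proj(c,o-[.0005,0,.077]),'stack top',proj(c,[.5335,-.0017,.07]))
E
```

```text
time: 23.6
ee_pos: [0.5334, -0.0048, 0.179]
tcp_rot: [179.9, -0.1, -0.3]
wrist_force: [0.5, 1.0, -0.6]
opening: 0.0185
23.6 [ 0.5334 -0.0048  0.179 ] [ 1.7993e+02 -1.0000e-01 -3.5000e-01] [ 0.5  1.  -0.6] 0.0185
((array([ 0.53285584, -0.00475556]), np.float64(0.009458049801241526)), array([316.53232759, 355.70474138]), [291, 334, 52, 45, 1856])
[316.40440775 246.41797447]
side tip expected [306.81308718 248.87289398] stack top [306.43658819 262.09641214]
```

View pics/w24c.png

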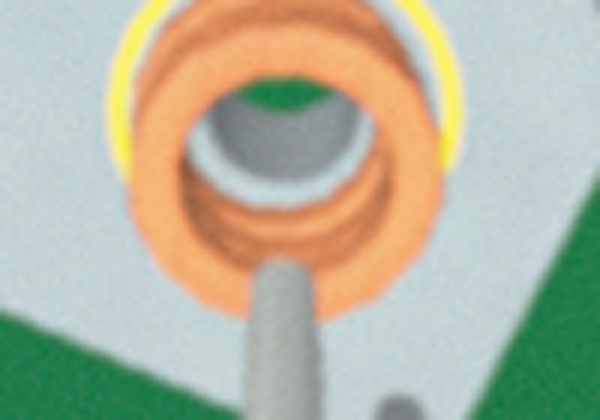

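View pics/s24.png

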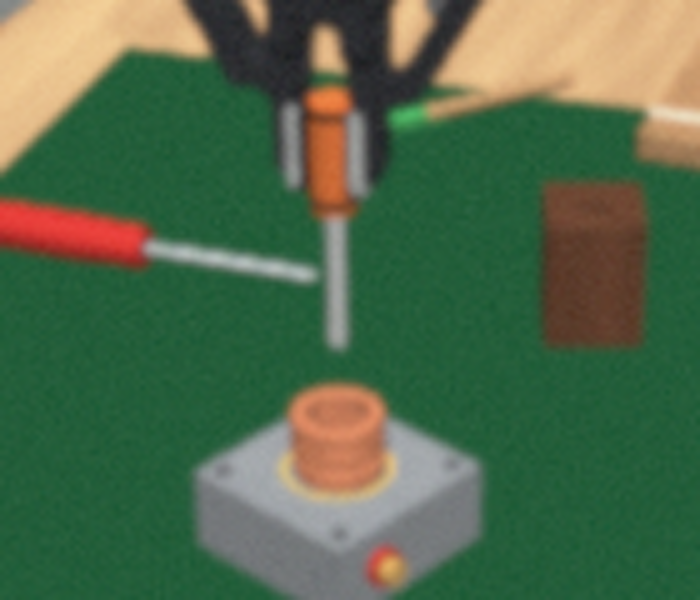

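```bash
python3 -m pendant '[[0.0025,-0.013,0,0,0,-0.002,1],[0,0,0,0,0,0,1],[0,0,0,0,0,0,1],[0,0,0,0,0,0,1]]'; python3 - <<'E'
from h import *
st()
E
```

```text
time: 24.1
ee_pos: [0.5343, -0.001, 0.1789]
tcp_rot: [179.9, -0.1, 0.1]
wrist_force: [0.3, -0.4, -0.8]
opening: 0.0187
24.1 [ 0.5343 -0.001   0.1789] [ 1.7993e+02 -9.0000e-02  7.0000e-02] [ 0.3 -0.4 -0.8] 0.0187
```

```bash
python3 -m pendant '[[-0.001,0.002,0.02,0,0,0,1],[0,0,0.02,0,0,0,1],[0,0,0.02,0,0,0,1],[0,0,0.02,0,0,0,1],[0,0,0,0,0,0,1],[0,0,0,0,0,0,1]]'; python3 - <<'E'
from h import *
st(); im,c=cam('wrist'); o=bot.get_obs()['ee_pos']; print(disc(im,c,o[2]+.039,box=(250,150,390,400)),proj(c,o-[.0005,0,.077]))
save(cv2.resize(im[200:290,260:380],None,fx=6,fy=6,interpolation=cv2.INTER_CUBIC),'w25c')
print('yel',yc(im,c,proj(c,[.5336,-.0016,.04]),R=70))
im,c=cam('side'); save(cv2.resize(im[180:300,240:380],None,fx=5,fy=5,interpolation=cv2.INTER_CUBIC),'s25')
E
```

```text
time: 24.7
ee_pos: [0.5337, -0.0015, 0.1562]
tcp_rot: [179.9, -0.0, 0.1]
wrist_force: [0.8, -0.5, -0.5]
opening: 0.0191
24.7 [ 0.5337 -0.0015  0.1562] [ 1.7993e+02 -1.0000e-02  8.0000e-02] [ 0.8 -0.5 -0.5] 0.0191
((array([ 0.53317244, -0.00140892]), np.float64(0.009628061805765096)), array([316.39280125, 355.39123631]), [291, 332, 52, 47, 1917]) [316.52512244 246.44954258]
yel (array([ 0.53354163, -0.00172925]), np.float64(0.023891278850510785), np.int64(227))
```

View pics/w25c.png

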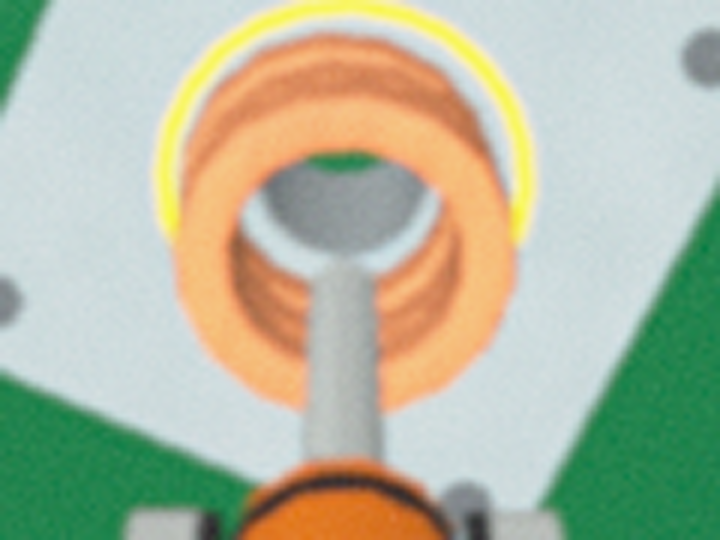

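View pics/s25.png

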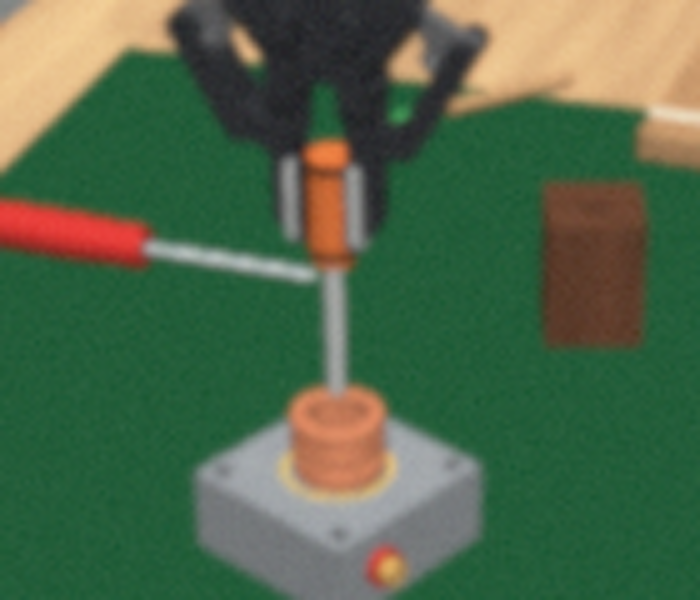

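```bash
python3 - <<'E'
from h import *
c=bot.calibration('wrist'); o=bot.get_obs()['ee_pos']
t=o-[.0005,0,.077]
print('rim far',proj(c,t+[0,.004,0]),'axis',proj(c,t),'bore@.07',proj(c,[.53355,-.0017,.07]), 'grip lower far rim', proj(c,t+[0,.010,.066]))
E
```

```text
rim far [316.54023509 240.99126814] axis [316.52653088 246.47194498] bore@.07 [316.93844407 242.09302767] grip lower far rim [316.53126959 273.38920717]
```

```bash
python3 - <<'E'
from h import *
st(); im,c=cam('wrist'); save(im,'w26'); o=bot.get_obs()['ee_pos']; t=o-[.0005,0,.077]
print(o); h=cv2.cvtColor(im,cv2.COLOR_RGB2HSV)
for v in range(234,296,1): print(v, im[v,315:319].mean(0).round().astype(int), end=' | ' if v%3 else '\n')
print('\nrim far',proj(c,t+[0,.004,0]),'grip lower far rim', proj(c,t+[0,.010,.066]),'top disc far/near',proj(c,t+[0,.01,.116]),proj(c,t+[0,-.01,.116]))
for v in range(325,382): print(v, im[v,315:319].mean(0).round().astype(int), end=' | ' if v%3 else '\n')
E
```

```text
24.8 [ 0.5338 -0.0016  0.1564] [ 1.7993e+02 -3.0000e-02  7.0000e-02] [-0.3 -0.4 -1.5] 0.0188
[ 0.53384519 -0.00154494  0.15658474]
234 [144 152 154]
235 [144 152 153] | 236 [145 153 156] | 237 [146 154 156]
238 [148 156 158] | 239 [146 156 157] | 240 [148 156 157]
241 [154 166 168] | 242 [171 182 185] | 243 [183 192 192]
244 [183 190 188] | 245 [181 187 184] | 246 [182 188 184]
247 [181 187 183] | 248 [182 187 183] | 249 [182 187 184]
250 [182 188 184] | 251 [182 188 183] | 252 [181 187 184]
253 [181 186 182] | 254 [185 190 186] | 255 [180 185 183]
256 [181 187 184] | 257 [184 189 186] | 258 [181 188 184]
259 [182 186 183] | 260 [183 187 184] | 261 [184 187 184]
262 [182 187 183] | 263 [182 188 184] | 264 [184 188 183]
265 [182 188 183] | 266 [183 188 184] | 267 [182 187 183]
268 [182 187 183] | 269 [184 190 185] | 270 [180 187 184]
271 [182 188 186] | 272 [182 186 182] | 273 [180 186 182]
274 [182 189 185] | 275 [187 182 174] | 276 [204 158 134]
277 [203 122  75] | 278 [164  94  47] | 279 [93 58 40]
280 [60 47 47] | 281 [128  74  51] | 282 [200 105  42]
283 [225 119  38] | 284 [222 
[... 773 characters left out ...]
 38]
346 [247 168  43] | 347 [247 167  36] | 348 [247 166  38]
349 [247 168  40] | 350 [247 166  38] | 351 [247 167  37]
352 [247 166  38] | 353 [247 168  39] | 354 [247 167  44]
355 [247 166  40] | 356 [247 166  39] | 357 [247 166  42]
358 [247 165  40] | 359 [247 166  40] | 360 [247 164  38]
361 [247 167  39] | 362 [247 168  44] | 363 [247 164  38]
364 [247 165  41] | 365 [247 164  36] | 366 [247 166  42]
367 [247 166  39] | 368 [247 167  40] | 369 [247 166  36]
370 [247 165  35] | 371 [247 165  38] | 372 [247 166  42]
373 [247 165  37] | 374 [247 164  35] | 375 [247 166  38]
376 [248 166  38] | 377 [252 160  46] | 378 [234 146  60]
379 [134 134  74] | 380 [ 60 132  80] | 381 [ 29 129  75]
```

```bash
python3 -m pendant '[[0.001,-0.003,0.01,0,0,0,1],[0,0,0.02,0,0,0,1],[0,0,0.02,0,0,0,1],[0,0,0.02,0,0,0,1],[0,0,0.02,0,0,0,1],[0,0,0,0,0,0,1],[0,0,0,0,0,0,1],[0,0,0,0,0,0,1]]'; python3 - <<'E'
from h import *
st(); im,c=cam('wrist'); o=bot.get_obs()['ee_pos']; print(disc(im,c,o[2]+.039,box=(250,150,390,400)))
save(cv2.resize(im[200:300,250:390],None,fx=5,fy=5,interpolation=cv2.INTER_CUBIC),'w27c'); save(im,'w27')
t=o-[.0005,0,0]; 
for z in (.04,.07): print(z,'rod axis',proj(c,[t[0],t[1],z]),'bore',proj(c,[.53355,-.0017,z]))
print('yel',yc(im,c,proj(c,[.5336,-.0016,.04]),R=90))
E
```

```text
time: 25.65
ee_pos: [0.5341, -0.0008, 0.132]
tcp_rot: [179.9, -0.0, 0.1]
wrist_force: [0.7, -0.5, -1.4]
opening: 0.0191
25.65 [ 0.5341 -0.0008  0.132 ] [ 1.7993e+02 -4.0000e-02  8.0000e-02] [ 0.7 -0.5 -1.4] 0.0191
((array([ 5.3356764e-01, -4.9863846e-04]), np.float64(0.009654411054117316)), array([316.35544041, 355.32331606]), [291, 332, 52, 47, 1930])
0.04 rod axis [316.56939373 239.41854127] bore [316.43768974 240.62634501]
0.07 rod axis [316.5690706  254.44594036] bore [316.42020939 255.79095142]
yel (array([0.5110389 , 0.02219418]), np.float64(0.024027605089712745), np.int64(188))
```

View pics/w27c.png

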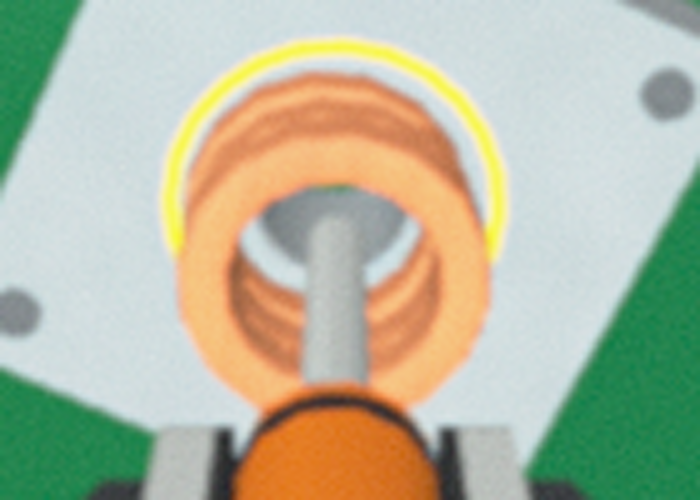

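```bash
python3 -m pendant '[[0,0.0015,0.01,0,0,0,1],[0,0,0.02,0,0,0,1],[0,0,0.02,0,0,0,1],[0,0,0.02,0,0,0,1],[0,0,0.02,0,0,0,1],[0,0,0.02,0,0,0,1],[0,0,0.012,0,0,0,1],[0,0,0,0,0,0,1],[0,0,0,0,0,0,1],[0,0,0,0,0,0,1]]'; python3 - <<'E'
from h import *
st(); im,c=cam('wrist'); o=bot.get_obs()['ee_pos']; print(disc(im,c,o[2]+.039,box=(250,150,390,400)))
save(cv2.resize(im[200:320,240:400],None,fx=5,fy=5,interpolation=cv2.INTER_CUBIC),'w28c')
im,c=cam('side'); save(cv2.resize(im[180:300,240:380],None,fx=5,fy=5,interpolation=cv2.INTER_CUBIC),'s28')
E
```

```text
time: 26.7
ee_pos: [0.5342, -0.0012, 0.0987]
tcp_rot: [179.9, -0.0, 0.1]
wrist_force: [0.8, -0.0, -0.6]
opening: 0.0188
26.7 [ 0.5342 -0.0012  0.0987] [ 1.7993e+02 -4.0000e-02  8.0000e-02] [ 0.8 -0.  -0.6] 0.0188
((array([ 0.53360311, -0.00099703]), np.float64(0.009628363945852949)), array([316.35677083, 355.38177083]), [291, 332, 52, 47, 1920])
```

View pics/w28c.png

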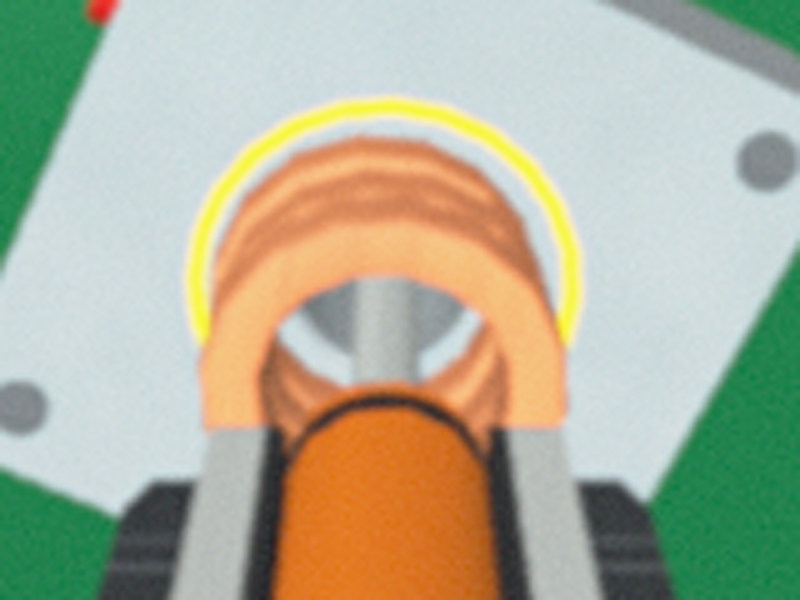

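View pics/s28.png

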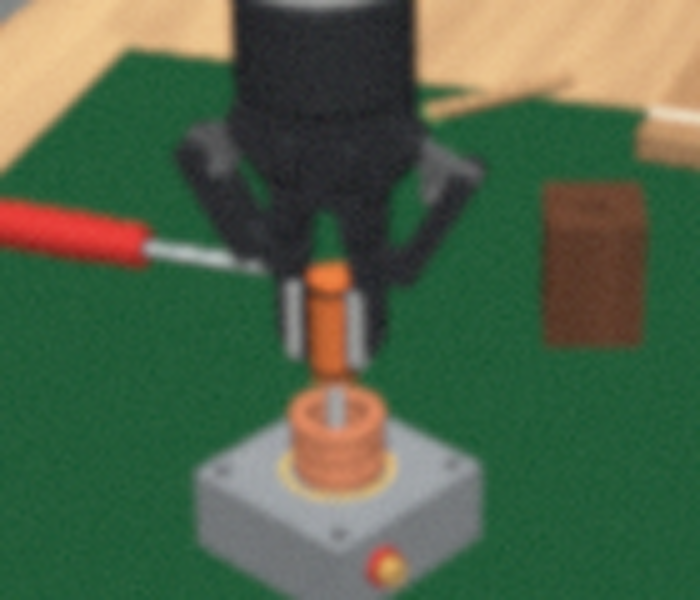

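```bash
python3 -m pendant '[[0,0.001,0.006,0,0,0,1],[0,0,0,0,0,0,1],[0,0,0,0,0,0,1],[0,0,0,0,0,0,1],[0,0,0,0,0,0,1],[0,0,0,0,0,0,1],[0,0,0,0,0,0,1],[0,0,0,0,0,0,1]]'; python3 - <<'E'
from h import *
st(); im,c=cam('wrist'); o=bot.get_obs()['ee_pos']; print(disc(im,c,o[2]+.039,box=(250,150,390,400))); print(bot.get_obs()['qd'].round(2)); st()
E
```

```text
time: 27.6
ee_pos: [0.5345, -0.0015, 0.0977]
tcp_rot: [179.9, -0.1, 0.1]
wrist_force: [-0.1, 0.2, -0.7]
opening: 0.0187
27.6 [ 0.5345 -0.0015  0.0977] [ 1.7993e+02 -1.0000e-01  8.0000e-02] [-0.1  0.2 -0.7] 0.0187
((array([ 0.5338985 , -0.00128432]), np.float64(0.009634530417461916)), array([316.36737884, 355.36060448]), [291, 332, 52, 47, 1919])
[-0.12 -0.04 -0.01  0.07  0.03  0.  ]
27.65 [ 0.5345 -0.0015  0.0977] [ 1.7993e+02 -1.0000e-01  7.0000e-02] [-0.5 -0.1 -0.4] 0.019
```

Tip is at about 20.7 mm, within 0.5 mm of the bore axis, and the arm is still with no contact force, so I'm handing in.

```bash
python3 - <<'E'
from h import *
bot.job_done(); st()
E
```

```text
the job is handed in; nothing more can be done
the job is handed in; nothing more can be done
```

The job is handed in at about 27.7 s of the 69 s allowed. Two copper rings from the bench went onto the base ring, making three. The last copper ring and the steel ring still lay in their places in the picture taken after stacking. I then took the electrode out by its orange grip and lowered it into the bore, where the arm is holding it.

**Rings:** at release, both rings measured within about 0.3 mm of the bore centre. The side view showed a straight, flat stack of three inside the yellow circle.

**Electrode:**
- **Depth and tilt:** the tip is about 20.7 mm above the bench, roughly half-way down the 40 mm bore, and the tool is within about 0.1° of vertical.
- **Centring:** the wrist camera puts the axis within about 0.5 mm of the bore centre.
- **Contact:** the wrist force stayed at noise level while lowering and holding, and the joints were still at hand-in.

**Where the checks disagreed:** while the electrode was still above and inside the rings, the rod tip showed 1 to 2 pixels (about 1 mm) further towards −y than the top of the grip did. I aimed between the two readings. The side clearance in the bore is 7 mm, so a 1 mm error would not make it touch.

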